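# Scoop the ball knobs into the round tin

### The arm

A 7-joint arm with a two-finger parallel gripper is mounted at the origin on the work surface. World frame = base frame: x ahead of the robot, y to its left, z up, the work surface at z = 0. Lengths are in m, angles in rad, forces in N, time in s.
With the tool pointing down it reaches from about 0.35 to 0.9 m from the base axis. Payload 19.9 kg.
Tool frame: the origin (TCP) lies midway between the tips of the shut fingers; the grasp point (between the pads) lies 19 mm behind it (robot.grasp_offset is the z of the grasp point in the tool frame, in m); z points along the fingers, y is the line along which they close (so a half turn about z gives the same grasp; the last joint's range is limited). The gripper opens to 85 mm and grips with 20 to 120 N. Pads are 22 mm wide; open, the fingers measure 114 mm over their backs; the gripper's body (76 mm by 85 mm) begins 54 mm behind the grasp point. The pads swing forward as they close: fully open they stand 13 mm farther back than shut.
Start: joints at [-1.375, 0.417, -0.01, 1.614, 0.005, 1.111, -0.053], TCP at [0.147, 0.607, 0.231] pointing down, gripper open.
Joint ranges: [-2.81, 2.81], [-0.39, 2.02], [-1.27, 1.25], [0.06, 2.57], [-1.19, 4.33], [0.19, 2], [-2.82, 2.82]. Speed limits (rad/s): [1.89, 1.89, 2.39, 2.39, 3.01, 3.01, 3.01].

### API

Orientations are given as a unit quaternion [x, y, z, w].
In Python, from bench import robot gives the robot as it stands. The module is installed in compiled form; this text tells all that it offers.
- The arm moves only by the shell command python3 -m pendant 'ROWS'. ROWS is JSON, a list of rows, each an object with "grip": the finger opening in m, from 0 to 0.0854; "xyz": the shift along the world's x, y, z in m, a list of three; "spin": the turn about the world's z in rad. A call has 1 to 8 rows; each row shifts and turns the commanded pose from where the row before left it; what a row does not reach is not made up. A row lasts 1/10 s, in which the tool goes at most 50 mm and 8.59 degrees, less where a joint would pass 70% of its speed; a pose out of reach is approached as far as the arm can. A call with a gripper value outside its range is refused whole. The fingers move at their own pace and stop on an object; the grip force is fixed at half the most. Time passes only in rows, so rows that do not move let the fingers close. It gives the time, the measured TCP pose, the force, the opening and the grip force at its end, in the units of the state.
- robot.state(): the state, without advancing time (a new reading comes with each control period).
- robot.snapshot(name): name is "side" or "top"; returns (picture, depth): 384x512x3 uint8, red, green, blue; 384x512 float32, m along the optical axis (not along the pixel's ray), 0 where there is no reading.
- robot.get_calibration(name): a dict with "mtx" (3x3 intrinsics, pixels), "rvec" (rotation vector, rad) and "tvec" (3), from world to camera coordinates, as OpenCV has them. Camera axes: x right, y down, z forward; pixel columns grow to the right and rows downward; lengths in m; the calibration is good to about 2 mm. A picture is of the moment at which its call begins. get_calibration takes no time and is no camera call.
- robot.hand_in(): hands the job in; it is judged then, once.
The state is a dict: "time_s": time; "joint_pos": joint angles; "joint_vel": joint speeds; "joint_torque": joint torques, N m; "tool_pos": TCP position; "orientation": TCP orientation; "force": force on the tool from outside, world axes, zero at the start; "moment": the same for the moment, N m; "opening": finger opening in m; "finger_force": force on a finger pad.
Only numpy, scipy, OpenCV 4.12 (cv2) and the standard library are available. Lean on these libraries where they do the work, as an engineer would, in place of code of your own. Each camera call takes 0.05 s, during which the arm holds its last target. There are 200 camera calls.

### The job

Take the small metal scoop by its upright wooden handle, scoop up the three wooden ball knobs lying in the shallow grey tray without touching the knobs with the fingers, and tip them into the round steel tin (not the square one). Then set the scoop down level on its flat bottom, on the bench or back in the tray.

Things in the scene. Friction and masses are not known exactly. Their poses are not given: they have to be found in the camera images.
- scoop: aluminium scoop, 160 g, level in the tray. Origin: underside, below the handle; z up. The mouth faces its -x: a flat floor, 1.5 mm thick, from the lip at x = -85 mm to the rear wall at x = 0; 94 mm wide over 3 mm side walls, 30 mm high (12 mm by the lip). Handle: upright wooden block above the rear wall, 22 mm thick along y (pinch it so), 40 mm along x, from z = 48 to 104 mm.
- tray: fixed grey tray, 116 mm wide (y), walls 25 mm high, all 3 mm thick; origin under its centre, x roughly away from the robot. Its end wall at -x slopes out at 45 degrees from its foot at x = -120 mm up to 40 mm height; the other is at x = 148 mm. The scoop starts on the centreline, mouth to the slope. Slid flat to its foot, it gathers the knobs; then raise the mouth 20 degrees and lift.
- tin: the round open steel tin, standing loose on the bench, 130 mm outer diameter, 65 mm high, wall and floor 3 mm, 300 g; origin at the centre of its underside, z up. An open square steel tin, 115 mm wide and also 65 mm high, stands near it and is not the target; the two may change places.
- knob_a: a dark wooden ball knob (drawer pull), 28 mm diameter, with a flat foot 11 mm across on which it stands, 27 mm tall, 20 g; origin at the centre of the flat foot. It rolls easily; tip the scoop mouth-down by 45 to 50 degrees to empty it. It starts foot down on the tray's floor, between the scoop's mouth and the tray's sloping end, within 25 mm of the tray's centreline. All three are alike.
- knob_b: another ball knob exactly like knob_a: 28 mm diameter, 27 mm tall, origin at the centre of its flat foot; it starts foot down in the same part of the tray.
- knob_c: another ball knob exactly like knob_a: 28 mm diameter, 27 mm tall, origin at the centre of its flat foot; it starts foot down in the same part of the tray.
Things that resemble listed ones, but are neither listed nor needed, are in the scene too. Leave any pink or turquoise look-alike of the scoop alone.

How it is judged:
By the outcome, as a careful person would: the job done as asked, in the order asked, and still so for the second after the job is handed in, with the robot touching nothing.
It also fails if it takes over 58 s, if anything falls off the work surface, if the arm or the gripper's body presses on something with over 40 N, if the wrist force passes 120 N, or if a joint passes its speed limit or range.

## Working session

There is one attempt and no reset: what is moved stays moved. The work goes in short steps, Python scripts to look and compute and a shell command to move; the robot and the scene stay as the last step left them, time stands still between calls to the robot, and variables do not carry over. Pictures are saved under pics/ and viewed, at most 10 in all, crops included, and the job is handed in when it is done.

```bash
mkdir -p pics; cat > h.py <<'E'
import numpy as np,cv2
from bench import robot
def snap(n,f):
    p,d=robot.snapshot(n); np.savez(f'pics/{f}.npz',p=p,d=d); cv2.imwrite(f'pics/{f}.png',p[:,:,::-1]); return p,d
def cal(n):
    c=robot.get_calibration(n); return np.array(c['mtx']),cv2.Rodrigues(np.array(c['rvec'],float))[0],np.array(c['tvec'],float).ravel()
def world(n,d):
    K,R,t=cal(n); v,u=np.mgrid[:d.shape[0],:d.shape[1]]
    P=np.stack([(u-K[0,2])/K[0,0]*d,(v-K[1,2])/K[1,1]*d,d],-1)
    W=(P-t)@R; W[d==0]=np.nan; return W
E
python3 - <<'E'
from h import *
for n in('top','side'): snap(n,n+'0')
a=cv2.imread('pics/top0.png');b=cv2.imread('pics/side0.png')
K,R,t=cal('top');print(-R.T@t,R);K,R,t=cal('side');print(-R.T@t,R)
print(robot.state())
E
```

```text
[0.44743818 0.10674044 0.84110998] [[ 0.01405561 -0.99989817 -0.00246737]
 [-0.98791674 -0.01350619 -0.15439593]
 [ 0.15434688  0.00460769 -0.98800598]]
[-0.15143214 -0.56895217  0.63215661] [[ 0.69302562 -0.72080244 -0.01262315]
 [-0.38078905 -0.35113472 -0.85539705]
 [ 0.61213985  0.59761882 -0.51781903]]
{'time_s': 0.1, 'joint_pos': array([-1.37451377,  0.41790879, -0.01028827,  1.61409149,  0.00470275,
        1.11072135, -0.05298837]), 'joint_vel': array([ 0.00114311,  0.00152292,  0.00138008, -0.00254403,  0.0012504 ,
       -0.00077594,  0.00211206]), 'joint_torque': array([ 1.32294263e-04, -8.65803695e+01,  6.80182111e-01, -4.35626400e+01,
        1.92540785e-02,  5.02210547e-03, -7.71700229e-05]), 'tool_pos': array([0.14716283, 0.60711   , 0.23073579]), 'orientation': array([ 1.18607748e-01,  9.92941034e-01, -5.52489953e-04, -1.84164569e-05]), 'force': array([-0.02171778,  0.13870862, -0.98132615]), 'moment': array([-0.00247012,  0.01941308,  0.04772982]), 'finger_force': 0.0, 'opening': 0.08512752172424526}
```

View pics/top0.png

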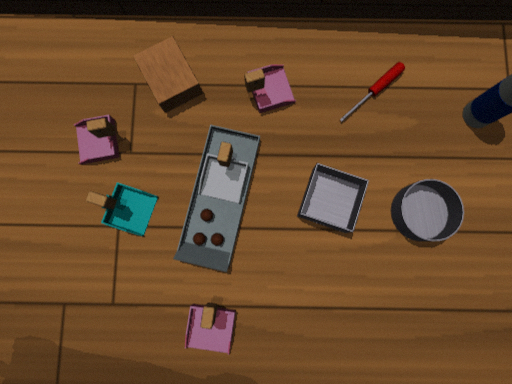

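View pics/side0.png

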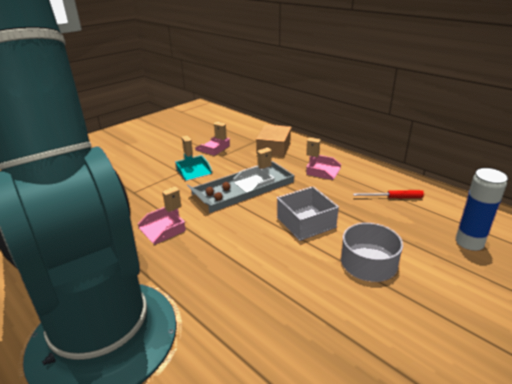

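```bash
python3 - <<'E'
from h import *
z=np.load('pics/top0.npz');W=world('top',z['d']);
def rect(m,nm):
    p=W[m][:,:2].astype(np.float32); r=cv2.minAreaRect((p*1000)); print(nm,len(p),p.mean(0).round(4),'z',W[m][:,2].mean().round(4),'rect',r)
v,u=np.mgrid[:384,:512]
def box(x0,x1,y0,y1,za,zb): return (u>=x0)&(u<=x1)&(v>=y0)&(v<=y1)&(W[...,2]>za)&(W[...,2]<zb)
rect(box(210,240,130,170,.095,.12),'handle top')
rect(box(170,265,120,275,.018,.035),'tray rim')
rect(box(180,262,120,260,.020,.030),'tray rim2')
for c in((207,215),(199,239),(217,239)): 
    m=box(c[0]-9,c[0]+9,c[1]-9,c[1]+9,.022,.04); rect(m,'knob')
m=box(385,470,172,250,.055,.075); rect(m,'tin'); p=(W[m][:,:2]*1000).astype(np.float32); print(cv2.minEnclosingCircle(p))
rect(box(290,375,158,240,.055,.075),'square')
for px in((225,152),(220,180),(207,205),(428,210),(199,265),(235,130),(190,245)): print(px,W[px[1],px[0]].round(4))
E
```

```text
handle top 225 [0.6338 0.1773] z 0.1057 rect ((634.6552124023438, 177.6643524169922), (22.01121711730957, 39.713443756103516), 78.47108459472656)
tray rim 1598 [0.5195 0.2066] z 0.0255 rect ((556.3464965820312, 195.65301513671875), (116.33199310302734, 307.69024658203125), 77.5546875)
tray rim2 1076 [0.5301 0.2045] z 0.0246 rect ((560.8709716796875, 194.65447998046875), (116.33199310302734, 298.4234924316406), 77.5546875)
knob 96 [0.5143 0.2206] z 0.026 rect ((513.982421875, 221.37109375), (22.073190689086914, 23.85711669921875), 0.5885918140411377)
knob 94 [0.4619 0.2354] z 0.0262 rect ((461.6432189941406, 235.34536743164062), (22.144634246826172, 22.796560287475586), 65.8120346069336)
knob 98 [0.462  0.1961] z 0.0261 rect ((462.4329833984375, 195.95298767089844), (21.478609085083008, 23.815311431884766), 0.9372379779815674)
tin 501 [ 0.5276 -0.2575] z 0.0618 rect ((527.4125366210938, -254.41702270507812), (127.2266616821289, 130.9371337890625), 0.655179500579834)
((528.2528076171875, -253.9488067626953), 65.95154571533203)
square 431 [ 0.5518 -0.0572] z 0.0626 rect ((551.7483520507812, -51.67327117919922), (115.50635528564453, 115.28955078125), 71.53135681152344)
(225, 152) [0.6322 0.1749 0.1077]
(220, 180) [0.5932 0.1941 0.0032]
(207, 205) [5.362e-01 2.221e-01 1.000e-04]
(428, 210) [ 0.5315 -0.2736  0.0022]
(199, 265) [4.035e-01 2.351e-01 2.000e-04]
(235, 130) [0.7044 0.1614 0.0247]
(190, 245) [0.4466 0.2549 0.01  ]
```

```bash
python3 -m pendant '[{"xyz":[0,0,0.05],"spin":0,"grip":0.085},{"xyz":[0,0,0.05],"spin":0,"grip":0.085},{"xyz":[0,0,0.05],"spin":0,"grip":0.085},{"xyz":[0,0,0.05],"spin":0,"grip":0.085},{"xyz":[0,0,0.05],"spin":0,"grip":0.085},{"xyz":[0,0,0.05],"spin":0,"grip":0.085},{"xyz":[0,0,0.05],"spin":0,"grip":0.085},{"xyz":[0,0,0.05],"spin":0,"grip":0.085}]'; python3 -c "
from bench import robot;print(robot.state()['joint_pos'].round(3))"
```

```text
time_s: 0.9
tool_pos: [0.1471, 0.6068, 0.6312]
orientation: [0.119, 0.993, 0.0, 0.0]
force: [-0.4, 1.1, 1.5]
opening: 0.085
finger_force: 0.0
[-1.39   0.393  0.014  0.77  -0.006  1.978 -0.046]
```

```bash
python3 -m pendant '[{"xyz":[0,0,0.04],"spin":0,"grip":0.085},{"xyz":[0,0,0.04],"spin":0,"grip":0.085}]'; python3 -m pendant '[{"xyz":[0,0,-0.04],"spin":0,"grip":0.085}]'; python3 -c "
from bench import robot;s=robot.state();print(s['joint_pos'].round(3),s['tool_pos'],s['orientation'])"
```

```text
time_s: 1.1
tool_pos: [0.1447, 0.5954, 0.6671]
orientation: [0.119, 0.993, 0.023, 0.003]
force: [-0.0, 0.9, 0.2]
opening: 0.0851
finger_force: 0.0
time_s: 1.2
tool_pos: [0.1448, 0.5948, 0.6336]
orientation: [0.119, 0.992, 0.029, 0.004]
force: [2.3, 2.1, 1.4]
opening: 0.0852
finger_force: 0.0
[-1.516  0.321  0.218  0.876 -0.073  1.892 -0.004] [0.14477713 0.59478635 0.63360709] [0.11906524 0.99244453 0.0294051  0.00355894]
```

```bash
python3 -m pendant '[{"xyz":[0,0.02,-0.045],"spin":0,"grip":0.085},{"xyz":[0,0.02,-0.045],"spin":0,"grip":0.085},{"xyz":[0,0.02,-0.045],"spin":0,"grip":0.085},{"xyz":[0,0.02,-0.045],"spin":0,"grip":0.085},{"xyz":[0,0.02,-0.045],"spin":0,"grip":0.085},{"xyz":[0,0.02,-0.045],"spin":0,"grip":0.085},{"xyz":[0.01,0.035,-0.03],"spin":0,"grip":0.085},{"xyz":[0.01,0.045,-0.02],"spin":0,"grip":0.085}]' >/dev/null; for i in 1 2; do python3 -m pendant '[{"xyz":[0.012,0.048,0],"spin":0,"grip":0.085},{"xyz":[0.012,0.048,0],"spin":0,"grip":0.085},{"xyz":[0.012,0.048,0],"spin":0,"grip":0.085},{"xyz":[0.012,0.048,0],"spin":0,"grip":0.085}]'; python3 -c "
from bench import robot;print(robot.state()['joint_pos'].round(3))"; done
```

```text
time_s: 2.4
tool_pos: [0.192, 0.8998, 0.3104]
orientation: [0.124, 0.992, 0.026, 0.002]
force: [1.0, 0.4, 1.2]
opening: 0.085
finger_force: 0.0
[-1.425  1.085  0.205  0.296 -0.185  1.715 -0.042]
time_s: 2.8
tool_pos: [0.2127, 0.9547, 0.2677]
orientation: [0.127, 0.989, 0.078, 0.006]
force: [0.1, 0.0, 0.1]
opening: 0.0846
finger_force: 0.0
[-1.398  1.262  0.619  0.058 -0.609  1.675 -0.048]
```

```bash
for i in 1 2; do python3 -m pendant '[{"xyz":[0.012,0.048,0],"spin":0,"grip":0.085},{"xyz":[0.012,0.048,0],"spin":0,"grip":0.085},{"xyz":[0.012,0.048,0],"spin":0,"grip":0.085},{"xyz":[0.012,0.048,0],"spin":0,"grip":0.085}]'; python3 -c "
from bench import robot;print(robot.state()['joint_pos'].round(3))"; done;  python3 -m pendant '[{"xyz":[0,0,0.05],"spin":0,"grip":0.085},{"xyz":[0,0,0.05],"spin":0,"grip":0.085},{"xyz":[0,0,0.05],"spin":0,"grip":0.085},{"xyz":[0,0,0.05],"spin":0,"grip":0.085}]'; python3 -c "
from bench import robot;print(robot.state()['joint_pos'].round(3))"
```

```text
time_s: 3.2
tool_pos: [0.2277, 1.0036, 0.2296]
orientation: [0.126, 0.982, 0.141, 0.012]
force: [0.2, 0.1, -0.2]
opening: 0.0852
finger_force: 0.0
[-1.395  1.319  0.851  0.057 -0.842  1.5   -0.035]
time_s: 3.6
tool_pos: [0.2417, 1.048, 0.1966]
orientation: [0.125, 0.971, 0.202, 0.018]
force: [-0.1, 0.3, -1.8]
opening: 0.0848
finger_force: 0.0
[-1.391  1.371  0.947  0.057 -0.942  1.328 -0.028]
time_s: 4.0
tool_pos: [0.2313, 1.0042, 0.384]
orientation: [0.124, 0.967, 0.22, 0.02]
force: [-0.4, 0.3, 1.5]
opening: 0.0851
finger_force: 0.0
[-1.394  1.175  0.968  0.057 -0.953  1.488 -0.029]
```

```bash
python3 -m pendant '[{"xyz":[-0.012,-0.047,-0.01],"spin":0,"grip":0.085},{"xyz":[-0.012,-0.047,-0.01],"spin":0,"grip":0.085},{"xyz":[-0.012,-0.047,-0.01],"spin":0,"grip":0.085},{"xyz":[-0.012,-0.047,-0.01],"spin":0,"grip":0.085},{"xyz":[-0.012,-0.047,-0.01],"spin":0,"grip":0.085},{"xyz":[-0.012,-0.047,-0.01],"spin":0,"grip":0.085},{"xyz":[-0.012,-0.047,-0.01],"spin":0,"grip":0.085},{"xyz":[-0.012,-0.047,-0.01],"spin":0,"grip":0.085}]';  for i in 1 2; do python3 -m pendant '[{"xyz":[-0.012,-0.048,0],"spin":0,"grip":0.085},{"xyz":[-0.012,-0.048,0],"spin":0,"grip":0.085},{"xyz":[-0.012,-0.048,0],"spin":0,"grip":0.085},{"xyz":[-0.012,-0.048,0],"spin":0,"grip":0.085}]'; python3 -c "
from bench import robot;print(robot.state()['joint_pos'].round(3))"; done
```

```text
time_s: 4.8
tool_pos: [0.1733, 0.7918, 0.3495]
orientation: [0.126, 0.965, 0.229, 0.023]
force: [0.3, 2.0, 1.8]
opening: 0.0852
finger_force: 0.0
time_s: 5.2
tool_pos: [0.1306, 0.6182, 0.3519]
orientation: [0.128, 0.965, 0.227, 0.024]
force: [0.5, -0.9, 3.3]
opening: 0.0853
finger_force: 0.0
[-2.502  0.219  1.239  1.842 -0.305  0.779  0.157]
time_s: 5.6
tool_pos: [0.0969, 0.5032, 0.3492]
orientation: [0.13, 0.97, 0.204, 0.017]
force: [0.9, 1.4, -1.6]
opening: 0.0852
finger_force: 0.0
[-2.584 -0.286  0.941  2.043  0.43   0.901 -0.519]
```

```bash
for i in 1 2; do python3 -m pendant '[{"xyz":[-0.012,-0.048,0],"spin":0,"grip":0.085},{"xyz":[-0.012,-0.048,0],"spin":0,"grip":0.085},{"xyz":[-0.012,-0.048,0],"spin":0,"grip":0.085},{"xyz":[-0.012,-0.048,0],"spin":0,"grip":0.085}]'; python3 -c "
from bench import robot;print(robot.state()['joint_pos'].round(3))"; done
```

```text
time_s: 6.0
tool_pos: [0.0795, 0.4187, 0.3563]
orientation: [0.13, 0.97, 0.206, 0.009]
force: [-0.0, -0.4, 0.5]
opening: 0.0849
finger_force: 0.0
[-2.076 -0.382  0.438  2.169  0.319  0.933 -0.471]
time_s: 6.4
tool_pos: [0.0744, 0.389, 0.3617]
orientation: [0.129, 0.97, 0.207, 0.007]
force: [-1.0, 0.4, -0.0]
opening: 0.0852
finger_force: 0.0
[-1.546 -0.384  0.043  2.193  0.07   0.919 -0.227]
```

```bash
for i in 1 2; do python3 -m pendant '[{"xyz":[-0.012,-0.048,0],"spin":0,"grip":0.085},{"xyz":[-0.012,-0.048,0],"spin":0,"grip":0.085},{"xyz":[-0.012,-0.048,0],"spin":0,"grip":0.085},{"xyz":[-0.012,-0.048,0],"spin":0,"grip":0.085}]'; python3 -c "
from bench import robot;print(robot.state()['joint_pos'].round(3))"; done
```

```text
time_s: 6.8
tool_pos: [0.057, 0.3691, 0.3356]
orientation: [0.121, 0.975, 0.184, 0.007]
force: [-2.0, -0.4, 0.2]
opening: 0.0849
finger_force: 0.0
[-1.31  -0.386 -0.163  2.238 -0.047  0.915 -0.127]
time_s: 7.2
tool_pos: [0.0404, 0.3362, 0.2897]
orientation: [0.122, 0.982, 0.147, 0.002]
force: [-1.5, -0.1, 1.7]
opening: 0.0849
finger_force: 0.0
[-1.313 -0.387 -0.196  2.324 -0.066  0.903 -0.149]
```

```bash
cat >> h.py <<'E'
from scipy.spatial.transform import Rotation as Ro
def tool():
    s=robot.state(); R=Ro.from_quat(s['orientation']).as_matrix(); p=s['tool_pos']
    t=R[:,2]; print('t',round(s['time_s'],2),'tcp',p.round(4),'grasp',(p+R[:,2]*robot.grasp_offset).round(4),'tilt',np.degrees(np.arccos(-t[2])).round(2),'az',np.degrees(np.arctan2(t[1],t[0])).round(1),'y',R[:,1].round(3),'yaz',np.degrees(np.arctan2(R[1,1],R[0,1])).round(1)); print('q',s['joint_pos'].round(2),'F',s['force'].round(1),'open',round(s['opening'],4),round(s['finger_force'],1)); return p,R
E
python3 -c "
from h import *
print(robot.grasp_offset)
p,R=tool()
a=np.radians(-12.4)
yaz=np.arctan2(R[1,1],R[0,1]);
for want in(a+np.pi/2,a-np.pi/2):
    d=(want-yaz+np.pi)%(2*np.pi)-np.pi; R2=Ro.from_euler('z',d).as_matrix()@R
    tgt=np.array([.6342,.1775,.081])-R2[:,2]*robot.grasp_offset
    print('spin',d,'t',R2[:,2],'tcp',tgt,'shift',tgt-p)
"
```

```text
-0.0187
t 7.2 tcp [0.0404 0.3362 0.2897] grasp [0.0396 0.3308 0.3076] tilt 16.95 az 82.0 y [0.238 0.927 0.29 ] yaz 75.6
q [-1.31 -0.39 -0.2   2.32 -0.07  0.9  -0.15] F [-1.5 -0.1  1.7] open 0.0849 0.0
spin 0.035414463092708015 t [ 0.03051121  0.28990541 -0.95656883] tcp [0.63477056 0.18292123 0.06311216] shift [ 0.59441304 -0.15324451 -0.22663244]
spin -3.106178190497085 t [-0.03051121 -0.28990541 -0.95656883] tcp [0.63362944 0.17207877 0.06311216] shift [ 0.59327192 -0.16408697 -0.22663244]
```

```bash
python3 -m pendant '[{"xyz":[-0.009,-0.048,0.01],"spin":0,"grip":0.085},{"xyz":[-0.009,-0.048,0.01],"spin":0,"grip":0.085},{"xyz":[-0.009,-0.048,0.01],"spin":0,"grip":0.085},{"xyz":[-0.009,-0.048,0.01],"spin":0,"grip":0.085}]' >/dev/null; python3 -c "
from h import *
tool()"
```

```text
t 7.6 tcp [0.0255 0.2992 0.2551] grasp [0.0251 0.2954 0.2734] tilt 11.8 az 83.3 y [0.24  0.949 0.203] yaz 75.8
q [-1.31 -0.39 -0.23  2.39 -0.09  0.93 -0.16] F [-0.7 -1.   0.5] open 0.0848 0.0
```

```bash
python3 -m pendant '[{"xyz":[0.01,0.02,0.045],"spin":0,"grip":0.085},{"xyz":[0.01,0.02,0.045],"spin":0,"grip":0.085},{"xyz":[0.01,0.02,0.045],"spin":0,"grip":0.085},{"xyz":[0.01,0.01,0.045],"spin":0,"grip":0.085},{"xyz":[-0.009,-0.048,0.01],"spin":0,"grip":0.085},{"xyz":[-0.009,-0.048,0.01],"spin":0,"grip":0.085},{"xyz":[-0.009,-0.048,0.01],"spin":0,"grip":0.085},{"xyz":[-0.009,-0.048,0.01],"spin":0,"grip":0.085}]' >/dev/null; python3 -c "
from h import *
tool()";  python3 -m pendant '[{"xyz":[-0.009,-0.048,0],"spin":0,"grip":0.085},{"xyz":[-0.009,-0.048,0],"spin":0,"grip":0.085},{"xyz":[-0.009,-0.048,0],"spin":0,"grip":0.085},{"xyz":[-0.009,-0.048,0],"spin":0,"grip":0.085}]' >/dev/null; python3 -c "
from h import *
tool()"
```

```text
t 8.4 tcp [0.0588 0.3158 0.4245] grasp [0.059  0.3132 0.443 ] tilt 7.83 az 92.6 y [0.24  0.962 0.131] yaz 76.0
q [-1.28 -0.38 -0.12  2.01 -0.08  1.38 -0.06] F [-0.7  0.2  0.5] open 0.0853 0.0
t 8.8 tcp [0.0618 0.2959 0.4039] grasp [0.0621 0.2944 0.4226] tilt 4.77 az 99.3 y [0.267 0.961 0.075] yaz 74.5
q [-1.23 -0.39 -0.14  2.05 -0.08  1.4  -0.05] F [ 1.3 -1.1  0.3] open 0.0848 0.0
```

```bash
python3 -m pendant '[{"xyz":[0,-0.05,0.01],"spin":0,"grip":0.085},{"xyz":[0,-0.05,0.01],"spin":0,"grip":0.085},{"xyz":[0,-0.05,0.01],"spin":0,"grip":0.085},{"xyz":[0,-0.05,0.01],"spin":0,"grip":0.085},{"xyz":[0,-0.05,0.01],"spin":0,"grip":0.085}]' >/dev/null; python3 -c "
from h import *
tool()";  python3 -m pendant '[{"xyz":[0.045,0,0],"spin":0.02,"grip":0.085},{"xyz":[0.05,0,0],"spin":0,"grip":0.085},{"xyz":[0.05,0,0],"spin":0,"grip":0.085},{"xyz":[0.05,0,0],"spin":0,"grip":0.085}]' >/dev/null; python3 -c "
from h import *
p,R=tool()
a=np.radians(77.6)
d=(a-np.arctan2(R[1,1],R[0,1]))
R2=Ro.from_euler('z',d).as_matrix()@R
tgt=np.array([.6342,.1775,.081])-R2[:,2]*robot.grasp_offset
print('spin',d,'t',R2[:,2],'shift',tgt-p)"
```

```text
t 9.3 tcp [0.0477 0.2393 0.3626] grasp [0.048  0.241  0.3812] tilt 5.55 az -99.2 y [ 0.243  0.965 -0.096] yaz 75.9
q [-1.15 -0.39 -0.24  2.13 -0.08  1.48 -0.03] F [-2.6 -0.7  0.1] open 0.0853 0.0
t 9.7 tcp [0.246  0.2381 0.3616] grasp [0.2462 0.2399 0.3802] tilt 5.71 az -95.4 y [ 0.232  0.968 -0.098] yaz 76.5
q [-1.   -0.19  0.08  2.    0.07  1.41  0.4 ] F [-0.3  1.1  0.5] open 0.0849 0.0
spin 0.019169863414580712 t [-0.00740393 -0.099165   -0.99504346] shift [ 0.38802599 -0.06244261 -0.29919973]
```

```bash
python3 -m pendant '[{"xyz":[0.015,-0.033,0.01],"spin":0.145,"grip":0.085},{"xyz":[0.015,-0.033,0.01],"spin":0.145,"grip":0.085},{"xyz":[0.015,-0.033,0.01],"spin":0.145,"grip":0.085},{"xyz":[0.015,-0.033,0.01],"spin":0.145,"grip":0.085},{"xyz":[0.015,-0.033,0.01],"spin":0.145,"grip":0.085},{"xyz":[0.01,-0.033,0.01],"spin":0.145,"grip":0.085},{"xyz":[0.01,-0.033,0.01],"spin":0.145,"grip":0.085},{"xyz":[0,-0.033,0.01],"spin":0.145,"grip":0.085}]' >/dev/null; python3 -c "
from h import *
tool()";  python3 -m pendant '[{"xyz":[-0.02,0,0],"spin":0.145,"grip":0.085},{"xyz":[-0.02,0,0],"spin":0.145,"grip":0.085},{"xyz":[-0.02,0,0],"spin":0.1,"grip":0.085},{"xyz":[-0.02,0,0],"spin":0,"grip":0.085}]' >/dev/null; python3 -c "
from h import *
p,R=tool()"
```

```text
t 10.5 tcp [ 0.3361 -0.0054  0.4357] grasp [ 0.3346 -0.0044  0.4543] tilt 5.61 az -33.8 y [-0.74   0.665 -0.097] yaz 138.0
q [-0.66 -0.38  0.36  1.95  0.21  1.49  2.08] F [0.5 0.2 0.7] open 0.0849 0.0
t 10.9 tcp [ 0.31   -0.0071  0.4406] grasp [ 0.3083 -0.0063  0.4592] tilt 5.61 az -24.0 y [-0.814  0.572 -0.096] yaz 144.9
q [-0.13 -0.39  0.    1.97  0.05  1.47  2.4 ] F [-1.2  0.2  0.9] open 0.0849 0.0
```

```bash
python3 -m pendant '[{"xyz":[-0.05,0,0],"spin":0.1,"grip":0.085},{"xyz":[-0.05,0,0],"spin":0.1,"grip":0.085},{"xyz":[-0.05,0,0],"spin":0,"grip":0.085}]' >/dev/null; python3 -c "
from h import *
tool()";  python3 -m pendant '[{"xyz":[-0.05,0,0],"spin":0,"grip":0.085},{"xyz":[-0.05,0,0],"spin":0,"grip":0.085}]' >/dev/null; python3 -c "
from h import *
p,R=tool()"
```

```text
t 11.2 tcp [0.296  0.0005 0.4195] grasp [0.2954 0.001  0.4381] tilt 2.4 az -42.3 y [-0.865  0.5   -0.041] yaz 150.0
q [-0.3  -0.39  0.1   2.01  0.07  1.49  2.41] F [-0.5  0.6  0.3] open 0.0849 0.0
t 11.4 tcp [ 0.2888 -0.0126  0.4129] grasp [ 0.2885 -0.0121  0.4315] tilt 1.94 az -66.3 y [-0.845  0.534 -0.028] yaz 147.7
q [-0.23 -0.39  0.09  2.03  0.07  1.49  2.42] F [-0.8 -2.7  0.4] open 0.0846 0.0
```

```bash
python3 -m pendant '[{"xyz":[0.036,0.02,-0.02],"spin":-0.14,"grip":0.085},{"xyz":[0.036,0.02,-0.02],"spin":-0.14,"grip":0.085},{"xyz":[0.036,0.02,-0.02],"spin":-0.14,"grip":0.085},{"xyz":[0.036,0.02,-0.02],"spin":-0.14,"grip":0.085},{"xyz":[0.036,0.02,-0.02],"spin":-0.14,"grip":0.085},{"xyz":[0.036,0.02,-0.02],"spin":-0.14,"grip":0.085},{"xyz":[0.036,0.02,-0.02],"spin":-0.14,"grip":0.085},{"xyz":[0.036,0.02,-0.02],"spin":-0.14,"grip":0.085}]' >/dev/null;  python3 -m pendant '[{"xyz":[0.03,0.02,-0.01],"spin":-0.1,"grip":0.085},{"xyz":[0.02,0.01,0],"spin":0,"grip":0.085},{"xyz":[0,0,0],"spin":0,"grip":0.085}]' >/dev/null; cat > goal.py <<'E'
from h import *
import sys
p,R=tool()
a=np.radians(77.6); d=(a-np.arctan2(R[1,1],R[0,1])); R2=Ro.from_euler('z',d).as_matrix()@R
tgt=np.array([.6342,.1775,.081])-R2[:,2]*robot.grasp_offset
print('spin',d.round(3),'t',R2[:,2].round(3),'y',R2[:,1].round(3),'shift',(tgt-p).round(4))
E
python3 goal.py
```

```text
t 12.5 tcp [0.6284 0.1844 0.2402] grasp [0.6289 0.1848 0.2589] tilt 1.85 az -138.4 y [ 0.19   0.981 -0.026] yaz 79.0
q [-0.35  0.48  0.01  1.5   0.01  1.19  1.04] F [-1.  -0.3  0.5] open 0.0851 0.0
spin -0.025 t [-0.025 -0.021 -0.999] y [ 0.215  0.976 -0.026] shift [ 0.0053 -0.0073 -0.1779]
```

```bash
python3 -m pendant '[{"xyz":[0.005,-0.007,-0.04],"spin":-0.025,"grip":0.085},{"xyz":[0,0,-0.04],"spin":0,"grip":0.085},{"xyz":[0,0,-0.04],"spin":0,"grip":0.085},{"xyz":[0,0,-0.035],"spin":0,"grip":0.085},{"xyz":[0,0,-0.022],"spin":0,"grip":0.085},{"xyz":[0,0,0],"spin":0,"grip":0.085}]' ; python3 goal.py; python3 -m pendant '[{"xyz":[0,0,0],"spin":0,"grip":0.04},{"xyz":[0,0,0],"spin":0,"grip":0.01},{"xyz":[0,0,0],"spin":0,"grip":0.01},{"xyz":[0,0,0],"spin":0,"grip":0.01},{"xyz":[0,0,0],"spin":0,"grip":0.01},{"xyz":[0,0,0],"spin":0,"grip":0.01}]'; python3 -c "
from h import *
snap('top','top1');snap('side','side1');tool()
a=cv2.imread('pics/top1.png')[100:290,150:290];b=cv2.imread('pics/side1.png')[120:230,160:310]
a=cv2.resize(a,None,fx=3,fy=3);b=cv2.resize(b,None,fx=2.4,fy=2.4)
c=np.zeros((570,800,3),np.uint8);c[:a.shape[0],:a.shape[1]]=a;c[:b.shape[0],430:430+b.shape[1]]=b[:,:370];cv2.imwrite('pics/c1.png',c)"
```

```text
time_s: 13.1
tool_pos: [0.6302, 0.1751, 0.0621]
orientation: [0.109, 0.994, -0.013, -0.013]
force: [-1.2, 0.6, 0.3]
opening: 0.085
finger_force: 0.0
t 13.1 tcp [0.6302 0.1751 0.0621] grasp [0.6307 0.1756 0.0808] tilt 2.04 az -141.5 y [ 0.215  0.976 -0.028] yaz 77.6
q [-0.33  0.67  0.01  1.63  0.01  0.88  1.03] F [-1.2  0.6  0.3] open 0.085 0.0
spin 0.001 t [-0.028 -0.022 -0.999] y [ 0.215  0.976 -0.028] shift [0.0035 0.0019 0.0002]
time_s: 13.7
tool_pos: [0.6331, 0.1765, 0.0665]
orientation: [0.108, 0.994, -0.011, -0.009]
force: [-0.6, 0.7, 10.3]
opening: 0.0215
finger_force: 58.3
t 13.8 tcp [0.633  0.1765 0.0664] grasp [0.6334 0.1769 0.0851] tilt 1.64 az -137.2 y [ 0.215  0.976 -0.024] yaz 77.6
q [-0.33  0.67  0.01  1.62  0.01  0.88  1.03] F [-1.9  0.6 10.8] open 0.0215 58.3
```

View pics/c1.png

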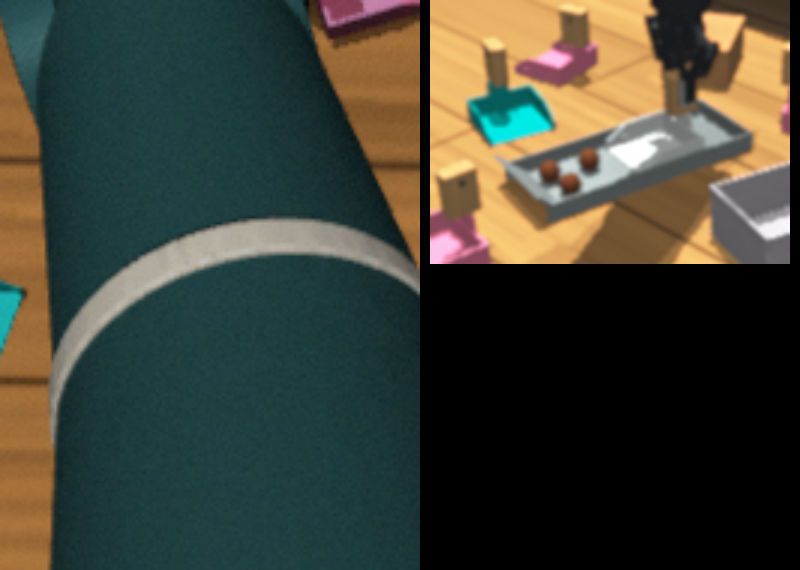

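```bash
python3 -m pendant '[{"xyz":[-0.0049,0.0011,0.001],"spin":0,"grip":0.01},{"xyz":[-0.0098,0.0021,0.001],"spin":0,"grip":0.01},{"xyz":[-0.0098,0.0021,0],"spin":0,"grip":0.01},{"xyz":[-0.0098,0.0021,0],"spin":0,"grip":0.01},{"xyz":[-0.0098,0.0022,0],"spin":0,"grip":0.01},{"xyz":[-0.0098,0.0021,0],"spin":0,"grip":0.01},{"xyz":[-0.0098,0.0021,0],"spin":0,"grip":0.01},{"xyz":[-0.0098,0.0022,0],"spin":0,"grip":0.01}]';python3 -m pendant '[{"xyz":[-0.0098,0.0022,0],"spin":0,"grip":0.01},{"xyz":[-0.0098,0.0022,0],"spin":0,"grip":0.01},{"xyz":[-0.0059,0.0013,0],"spin":0,"grip":0.01},{"xyz":[0,0,0],"spin":0,"grip":0.01}]'; python3 -c "
from h import *
snap('side','side2');p,R=tool()
b=cv2.imread('pics/side2.png')[130:230,170:310]
cv2.imwrite('pics/c2.png',cv2.resize(b,None,fx=5,fy=5,interpolation=cv2.INTER_CUBIC))"
```

```text
time_s: 14.6
tool_pos: [0.558, 0.1922, 0.0671]
orientation: [0.109, 0.994, -0.011, -0.01]
force: [0.3, -0.5, -2.5]
opening: 0.0213
finger_force: 58.4
time_s: 15.0
tool_pos: [0.5327, 0.1981, 0.0672]
orientation: [0.108, 0.994, -0.011, -0.01]
force: [0.6, 0.1, -3.3]
opening: 0.0212
finger_force: 58.5
t 15.05 tcp [0.5333 0.1979 0.0672] grasp [0.5337 0.1982 0.0859] tilt 1.75 az -138.0 y [ 0.215  0.976 -0.025] yaz 77.6
q [-0.42  0.54  0.    1.86  0.01  0.78  0.93] F [ 0.4 -0.4 -3.1] open 0.0211 58.5
```

View pics/c2.png

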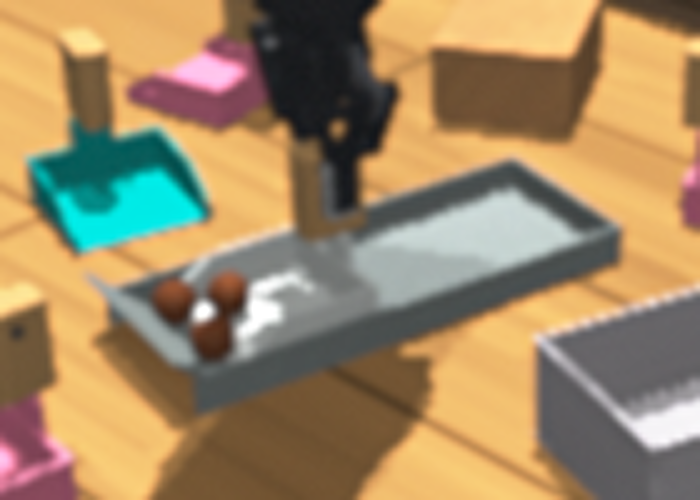

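```bash
python3 -m pendant '[{"xyz":[0,0,-0.003],"spin":0,"grip":0.01},{"xyz":[-0.003,0.0006,0],"spin":0,"grip":0.01},{"xyz":[-0.003,0.0006,0],"spin":0,"grip":0.01},{"xyz":[0,0,0],"spin":0,"grip":0.01}]';python3 -m pendant '[{"xyz":[-0.002,0.0004,0],"spin":0,"grip":0.01},{"xyz":[0,0,0],"spin":0,"grip":0.01}]'; python3 -c "
from h import *
snap('side','side3');p,R=tool()
b=cv2.imread('pics/side3.png')[150:220,180:270]
cv2.imwrite('pics/c3.png',cv2.resize(b,None,fx=7,fy=7,interpolation=cv2.INTER_CUBIC))"
```

```text
time_s: 15.45
tool_pos: [0.5306, 0.1988, 0.066]
orientation: [0.109, 0.994, -0.01, -0.007]
force: [6.1, -3.4, 17.0]
opening: 0.0214
finger_force: 60.9
time_s: 15.65
tool_pos: [0.5288, 0.1994, 0.066]
orientation: [0.109, 0.994, -0.01, -0.007]
force: [7.4, -2.7, 15.3]
opening: 0.0216
finger_force: 60.8
t 15.7 tcp [0.5289 0.1993 0.066 ] grasp [0.5292 0.1997 0.0847] tilt 1.42 az -131.3 y [ 0.217  0.976 -0.022] yaz 77.4
q [-0.42  0.53  0.    1.87  0.01  0.76  0.92] F [ 6.9 -2.3 15.5] open 0.0214 60.8
```

View pics/c3.png

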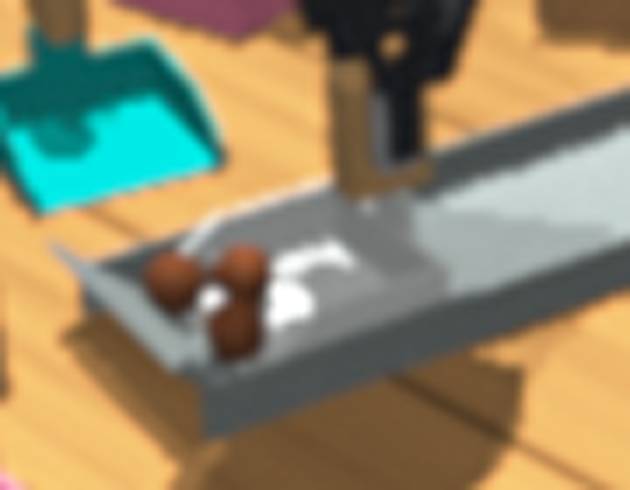

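```bash
python3 -m pendant '[{"xyz":[-0.002,0.0004,0.001],"spin":0,"grip":0.01},{"xyz":[0,0,0],"spin":0,"grip":0.01}]';python3 -m pendant '[{"xyz":[-0.002,0.0004,0],"spin":0,"grip":0.01},{"xyz":[0,0,0],"spin":0,"grip":0.01}]'; python3 -m pendant '[{"xyz":[-0.002,0.0004,0],"spin":0,"grip":0.01},{"xyz":[0,0,0],"spin":0,"grip":0.01}]'; python3 -c "
from h import *
tool()"
```

```text
time_s: 15.9
tool_pos: [0.5252, 0.1997, 0.0661]
orientation: [0.109, 0.994, -0.011, -0.009]
force: [3.5, -1.8, 9.3]
opening: 0.0213
finger_force: 60.1
time_s: 16.1
tool_pos: [0.5237, 0.2001, 0.0662]
orientation: [0.109, 0.994, -0.011, -0.008]
force: [7.1, -2.4, 8.2]
opening: 0.0214
finger_force: 59.7
time_s: 16.3
tool_pos: [0.523, 0.2001, 0.0667]
orientation: [0.109, 0.994, -0.01, -0.007]
force: [13.2, -3.6, 8.4]
opening: 0.0212
finger_force: 59.9
t 16.3 tcp [0.523  0.2001 0.0667] grasp [0.5233 0.2005 0.0853] tilt 1.44 az -130.0 y [ 0.217  0.976 -0.022] yaz 77.4
q [-0.43  0.52  0.    1.88  0.01  0.76  0.92] F [13.2 -3.6  8.4] open 0.0212 59.9
```

```bash
cat >> h.py <<'E'
import os
if not os.path.exists('R0.npy'): np.save('R0.npy',Ro.from_quat(robot.state()['orientation']).as_matrix())
def scoop():
    R0=np.load('R0.npy'); a=np.radians(167.6); p,R=tool(); D=R@R0.T
    m=D@[np.cos(a),np.sin(a),0]; l=D@[-np.sin(a),np.cos(a),0]; up=D@[0,0,1]
    g=p+R[:,2]*robot.grasp_offset; o=g-up*.0823
    print('mouth az',np.degrees(np.arctan2(m[1],m[0])).round(1),'mouth up',np.degrees(np.arcsin(m[2])).round(2),'roll',np.degrees(np.arcsin(l[2])).round(2),'origin',o.round(4),'lip',(o+.085*m).round(4))
E
python3 -c "
from h import *
scoop()"
python3 -m pendant '[{"xyz":[0.001,0,0.003],"spin":0,"grip":0.01},{"xyz":[-0.003,0.0006,0.004],"spin":0,"grip":0.01},{"xyz":[-0.005,0.001,0.006],"spin":0,"grip":0.01},{"xyz":[-0.005,0.001,0.006],"spin":0,"grip":0.01},{"xyz":[-0.005,0.001,0.006],"spin":0,"grip":0.01},{"xyz":[-0.005,0.001,0.006],"spin":0,"grip":0.01}]'; python3 -c "
from h import *
snap('side','side4');scoop()
b=cv2.imread('pics/side4.png')[130:220,170:280]
cv2.imwrite('pics/c4.png',cv2.resize(b,None,fx=6,fy=6,interpolation=cv2.INTER_CUBIC))"
```

```text
t 16.3 tcp [0.523  0.2001 0.0667] grasp [0.5233 0.2005 0.0853] tilt 1.44 az -130.0 y [ 0.217  0.976 -0.022] yaz 77.4
q [-0.43  0.52  0.    1.88  0.01  0.76  0.92] F [13.2 -3.6  8.4] open 0.0212 59.9
mouth az 167.6 mouth up 0.0 roll 0.0 origin [0.5233 0.2005 0.003 ] lip [0.4403 0.2187 0.003 ]
time_s: 16.9
tool_pos: [0.4964, 0.2054, 0.0965]
orientation: [0.108, 0.994, -0.011, -0.011]
force: [0.2, 0.6, -2.3]
opening: 0.0213
finger_force: 58.5
t 16.95 tcp [0.4962 0.2058 0.0974] grasp [0.4967 0.2061 0.1161] tilt 1.74 az -138.7 y [ 0.215  0.976 -0.024] yaz 77.6
q [-0.45  0.45 -0.    1.92  0.01  0.8   0.89] F [ 1.5  1.5 -1. ] open 0.0213 58.6
mouth az 167.8 mouth up 0.37 roll 0.12 origin [0.4961 0.2061 0.0338] lip [0.413  0.2241 0.0343]
```

View pics/c4.png

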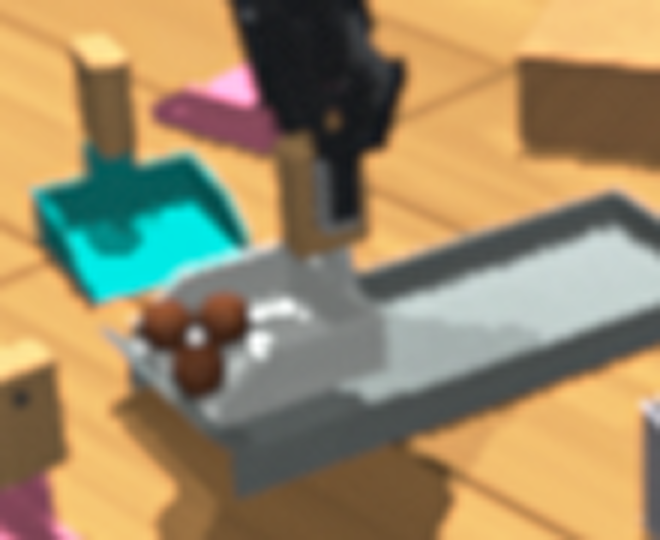

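```bash
python3 -m pendant '[{"xyz":[0,0,0.006],"spin":0,"grip":0.01},{"xyz":[0,0,0.008],"spin":0,"grip":0.01},{"xyz":[-0.01,0.002,0.008],"spin":0,"grip":0.01},{"xyz":[-0.02,0.004,0.012],"spin":0,"grip":0.01},{"xyz":[-0.02,0.002,0.02],"spin":0.02,"grip":0.01},{"xyz":[-0.02,0,0.025],"spin":0.03,"grip":0.01},{"xyz":[-0.02,-0.002,0.025],"spin":0.04,"grip":0.01},{"xyz":[-0.018,-0.003,0.025],"spin":0.04,"grip":0.01}]'; python3 -m pendant '[{"xyz":[-0.016,-0.004,0.025],"spin":0.045,"grip":0.01},{"xyz":[-0.014,-0.005,0.025],"spin":0.045,"grip":0.01},{"xyz":[-0.012,-0.005,0.025],"spin":0.045,"grip":0.01},{"xyz":[-0.01,-0.005,0.025],"spin":0.045,"grip":0.01},{"xyz":[-0.009,-0.004,0.025],"spin":0.045,"grip":0.01},{"xyz":[-0.008,-0.003,0.025],"spin":0.045,"grip":0.01},{"xyz":[-0.007,-0.003,0.025],"spin":0.045,"grip":0.01},{"xyz":[-0.006,-0.003,0.02],"spin":0.045,"grip":0.01}]';python3 -c "
from h import *
snap('side','side5');scoop()
K,R,t=cal('side')
"; python3 -c "
import cv2
b=cv2.imread('pics/side5.png')[0:200,100:300];cv2.imwrite('pics/c5.png',cv2.resize(b,None,fx=3,fy=3,interpolation=cv2.INTER_CUBIC))"
```

```text
time_s: 17.75
tool_pos: [0.3877, 0.2081, 0.2263]
orientation: [0.043, 0.999, -0.012, -0.009]
force: [-0.3, -0.5, -2.0]
opening: 0.0216
finger_force: 58.7
time_s: 18.55
tool_pos: [0.3063, 0.1758, 0.4217]
orientation: [-0.137, 0.99, -0.013, -0.007]
force: [0.3, -0.4, -1.8]
opening: 0.0211
finger_force: 58.7
t 18.6 tcp [0.3063 0.1759 0.4244] grasp [0.3064 0.1764 0.4431] tilt 1.57 az -103.9 y [-0.274  0.961 -0.024] yaz 105.9
q [-0.55 -0.22 -0.06  1.89  0.    1.49  1.24] F [-0.8 -0.3  2.9] open 0.0212 58.8
mouth az -163.9 mouth up 0.12 roll 0.08 origin [0.3063 0.1762 0.3608] lip [0.2246 0.1527 0.3609]
```

View pics/c5.png

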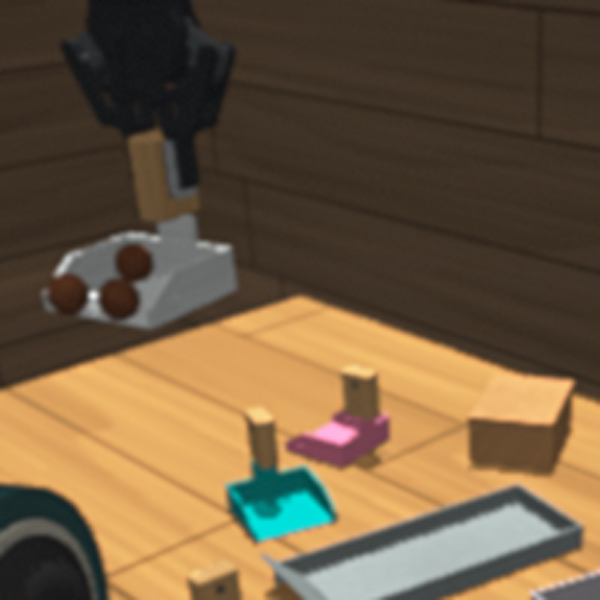

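```bash
python3 -m pendant '[{"xyz":[-0.013,-0.0075,0],"spin":0.03,"grip":0.01},{"xyz":[-0.015,-0.009,0],"spin":0.03,"grip":0.01},{"xyz":[-0.015,-0.009,0],"spin":0.03,"grip":0.01},{"xyz":[-0.043,-0.025,0],"spin":0.02,"grip":0.01},{"xyz":[-0.043,-0.025,0],"spin":0,"grip":0.01}]' >/dev/null;python3 -c "
from h import *
scoop()
"
```

```text
t 19.1 tcp [0.2413 0.1309 0.4145] grasp [0.2418 0.1316 0.4332] tilt 2.64 az -125.3 y [-0.344  0.938 -0.026] yaz 110.2
q [-0.53 -0.37 -0.07  2.02 -0.01  1.54  1.33] F [ 0.7 -1.  -1.3] open 0.0212 58.9
mouth az -159.7 mouth up 1.51 roll 0.22 origin [0.2399 0.1305 0.3509] lip [0.1602 0.1011 0.3532]
```

```bash
python3 -m pendant '[{"xyz":[-0.044,-0.024,0],"spin":0,"grip":0.01},{"xyz":[-0.044,-0.024,0],"spin":0,"grip":0.01}]' >/dev/null;python3 -c "
from h import *
scoop()
"
```

```text
t 19.3 tcp [0.2201 0.1222 0.397 ] grasp [0.2215 0.1232 0.4156] tilt 5.3 az -145.3 y [-0.355  0.935 -0.022] yaz 110.8
q [-0.53 -0.38 -0.06  2.06 -0.02  1.55  1.34] F [ 0.4 -1.2 -1.5] open 0.0211 59.1
mouth az -159.1 mouth up 4.48 roll -0.01 origin [0.2155 0.1209 0.3336] lip [0.1363 0.0907 0.3402]
```

```bash
python3 -m pendant '[{"xyz":[0,0,0],"spin":0,"grip":0.01},{"xyz":[0,0,0],"spin":0,"grip":0.01},{"xyz":[0,0,0],"spin":0,"grip":0.01}]' >/dev/null;python3 -c "
from h import *
scoop()
snap('side','side6');snap('top','top6')
b=cv2.imread('pics/side6.png')[20:220,60:260];a=cv2.imread('pics/top6.png')[180:384,150:350]
b=cv2.resize(b,(400,400),interpolation=cv2.INTER_CUBIC);a=cv2.resize(a,(400,400),interpolation=cv2.INTER_CUBIC)
cv2.imwrite('pics/c6.png',np.hstack([b,a]))
"
```

```text
t 19.6 tcp [0.2196 0.1257 0.3972] grasp [0.221  0.1266 0.4158] tilt 5.3 az -146.8 y [-0.369  0.929 -0.018] yaz 111.7
q [-0.56 -0.38 -0.05  2.06 -0.02  1.55  1.34] F [-0.1  0.8 -2.4] open 0.0215 59.1
mouth az -158.2 mouth up 4.53 roll -0.23 origin [0.2148 0.1245 0.3337] lip [0.1362 0.0931 0.3404]
```

View pics/c6.png

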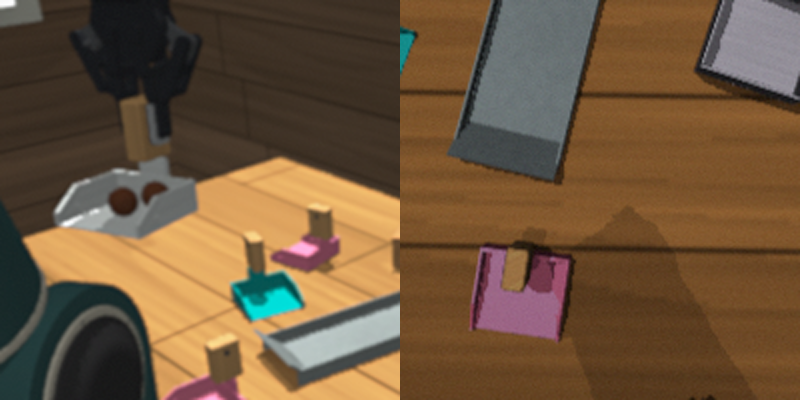

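```bash
python3 -m pendant '[{"xyz":[0.0027,-0.0013,0],"spin":0,"grip":0.01},{"xyz":[0.0054,-0.0025,0],"spin":0,"grip":0.01},{"xyz":[0.0082,-0.0038,0],"spin":0,"grip":0.01},{"xyz":[0.0109,-0.005,0],"spin":0,"grip":0.01},{"xyz":[0.0136,-0.0063,0],"spin":0,"grip":0.01},{"xyz":[0.0163,-0.0076,0],"spin":0,"grip":0.01},{"xyz":[0.019,-0.0088,0],"spin":0,"grip":0.01},{"xyz":[0.0218,-0.0101,0],"spin":0,"grip":0.01}]'>/dev/null; python3 -m pendant '[{"xyz":[0.025,-0.0115,-0.003],"spin":0,"grip":0.01},{"xyz":[0.027,-0.0126,-0.005],"spin":0,"grip":0.01},{"xyz":[0.027,-0.0126,-0.005],"spin":0,"grip":0.01},{"xyz":[0.027,-0.0126,-0.005],"spin":0,"grip":0.01},{"xyz":[0.027,-0.0126,-0.005],"spin":0,"grip":0.01},{"xyz":[0.027,-0.0126,-0.005],"spin":0,"grip":0.01},{"xyz":[0.027,-0.0126,-0.005],"spin":0,"grip":0.01},{"xyz":[0.027,-0.0126,-0.005],"spin":0,"grip":0.01}]'>/dev/null; python3 -c "
from h import *
scoop()
snap('side','side7');snap('top','top7')
b=cv2.imread('pics/side7.png')[60:260,200:400];a=cv2.imread('pics/top7.png')[80:280,230:430]
b=cv2.resize(b,(400,400),interpolation=cv2.INTER_CUBIC);a=cv2.resize(a,(400,400),interpolation=cv2.INTER_CUBIC)
cv2.imwrite('pics/c7.png',np.hstack([b,a]))
"
```

```text
t 21.3 tcp [ 0.5331 -0.0221  0.3579] grasp [ 0.5346 -0.0211  0.3766] tilt 5.45 az -146.4 y [-0.367  0.93  -0.02 ] yaz 111.5
q [-0.34  0.21  0.35  1.63 -0.02  1.4   1.96] F [ 0.3  1.3 -2.4] open 0.0216 59.1
mouth az -158.4 mouth up 4.67 roll -0.14 origin [ 0.5283 -0.0234  0.2945] lip [ 0.4495 -0.0545  0.3014]
```

View pics/c7.png

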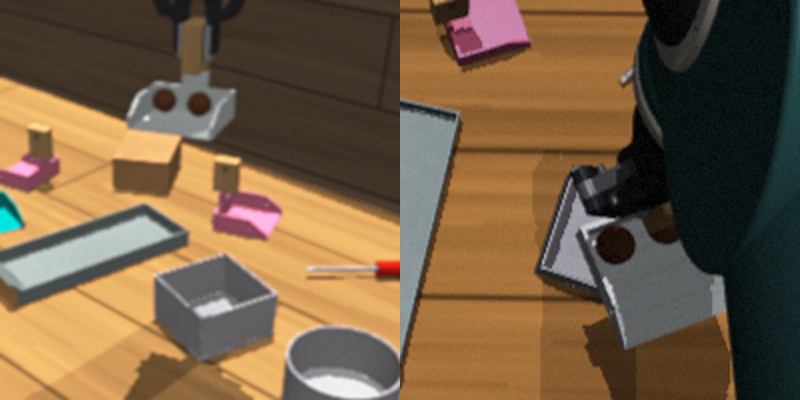

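```bash
python3 - <<'E'
from h import *
def find(n,f):
    z=np.load(f'pics/{f}.npz');p=z['p'].astype(int);W=world(n,z['d'])
    hsv=cv2.cvtColor(z['p'],cv2.COLOR_RGB2HSV)
    r,g,b=p[...,0],p[...,1],p[...,2]
    m=((hsv[...,0]<12)&(hsv[...,1]>120)&(hsv[...,2]<130)&(hsv[...,2]>25)).astype(np.uint8)
    k,l,st,c=cv2.connectedComponentsWithStats(m)
    for i in range(1,k):
        if st[i,4]>12: 
            q=l==i; print(f,c[i].round(0),st[i,2:5],'rgb',p[q].mean(0).round(),'W',np.nanmedian(W[q],0).round(3))
find('top','top0');find('side','side0');find('side','side4');find('side','side5');find('side','side6');find('top','top6');find('side','side7');find('top','top7')
E
```

```text
top0 [387.  80.] [ 37  36 250] rgb [93. 15.  8.] W [ 0.831 -0.187  0.02 ]
top0 [206. 215.] [11 12 95] rgb [50. 25. 14.] W [0.513 0.22  0.026]
top0 [199. 238.] [11 12 97] rgb [50. 24. 13.] W [0.462 0.233 0.026]
top0 [217. 239.] [12 11 94] rgb [51. 25. 14.] W [0.46  0.195 0.026]
side0 [226. 186.] [ 6  8 37] rgb [94. 55. 36.] W [0.505 0.211 0.023]
side0 [209. 191.] [ 7  8 41] rgb [91. 54. 35.] W [0.452 0.225 0.023]
side0 [218. 196.] [ 8  6 37] rgb [89. 52. 33.] W [0.45  0.186 0.022]
side0 [405. 197.] [ 35   4 104] rgb [101.  27.  17.] W [ 0.823 -0.195  0.009]
side4 [202. 187.] [ 17  14 102] rgb [87. 51. 33.] W [0.419 0.219 0.054]
side4 [404. 197.] [34  4 96] rgb [112.  32.  21.] W [ 0.82  -0.193  0.009]
side5 [141.  94.] [ 16  24 195] rgb [59. 35. 22.] W [0.237 0.133 0.377]
side5 [122.  97.] [ 12  13 110] rgb [66. 38. 25.] W [0.211 0.162 0.377]
side5 [405. 197.] [ 35   4 103] rgb [105.  28.  18.] W [ 0.823 -0.195  0.01 ]
side6 [136. 115.] [10  9 47] rgb [64. 37. 24.] W [0.201 0.101 0.359]
side6 [121. 120.] [ 13  12 118] rgb [57. 33. 22.] W [0.171 0.102 0.357]
side6 [405. 197.] [ 35   4 104] rgb [105.  28.  18.] W [ 0.824 -0.195  0.01 ]
top6 [386.  80.] [ 37  35 245] rgb [93. 14.  7.] W [ 0.831 -0.187  0.02 ]
top6 [196.  94.] [ 6  6 14] rgb [29. 17. 12.] W [0.794 0.255 0.012]
top6 [ 98. 161.] [17  5 18] rgb [50. 28. 21.] W [ 0.634  0.475 -0.   ]
side7 [282. 110.] [ 9 10 70] rgb [64. 37. 24.] W [ 0.496 -0.009  0.316]
side7 [299. 111.] [10 10 72] rgb [62. 36. 24.] W [ 0.512 -0.047  0.316]
side7 [405. 197.] [ 34   4 102] rgb [109.  30.  19.] W [ 0.826 -0.195  0.01 ]
top7 [103. 160.] [14  4 15] rgb [69. 41. 31.] W [0.637 0.464 0.   ]
top7 [339. 202.] [ 17  18 155] rgb [31. 15. 10.] W [ 0.509 -0.006  0.321]
top7 [364. 197.] [11  9 58] rgb [31. 16. 10.] W [ 0.517 -0.041  0.32 ]
```

```bash
python3 - <<'E'
from h import *
for n,f0,f1 in(('top','top0','top6'),('side','side0','side6'),('side','side0','side7'),('top','top0','top7')):
    a=np.load(f'pics/{f0}.npz');b=np.load(f'pics/{f1}.npz');Wb=world(n,b['d']);Wa=world(n,a['d'])
    m=((np.abs(a['d']-b['d'])>.008)&(Wb[...,2]>.006)&(Wb[...,2]<.04)).astype(np.uint8)
    k,l,st,c=cv2.connectedComponentsWithStats(m)
    print(f1,'range',np.nanmin(Wb[...,0]),Wb[-1,256],Wb[-1,0])
    for i in range(1,k):
        if st[i,4]>6: q=l==i; print('  ',c[i].round(),st[i,2:5],np.nanmedian(Wb[q],0).round(3),b['p'][q].mean(0).round())
# visibility of ground grid (z=.014)
G={}
for y in np.arange(.6,-.75,-.05):
    row=''
    for x in np.arange(-.3,.6,.05):
        s=''
        for n,f in(('top','top6'),('side','side6'),('side','side7')):
            K,R,t=cal(n);d=np.load(f'pics/{f}.npz')['d'];c=R@[x,y,.014]+t
            if c[2]<=0: continue
            u,v=(K@c)[:2]/c[2]
            if 0<=u<511 and 0<=v<383 and d[int(v),int(u)]>c[2]-.03: s+=n[0]
        row+='%4s'%(s or '.')
    print('%.2f'%y,row)
E
```

```text
top6 range 0.1538343447518799 [ 0.1624765   0.10631631 -0.00026935] [0.15485855 0.64368466 0.00086729]
side6 range -0.16842189513515488 [ 1.30806237e-01 -2.78003563e-01 -1.20887749e-04] [-0.1684219   0.03922037 -0.00111104]
   [156.  61.] [3 5 8] [1.228 1.673 0.016] [55. 44. 33.]
   [176.  65.] [ 36  13 113] [1.232 1.46  0.025] [59. 47. 35.]
   [103.  63.] [ 9  7 19] [0.97  1.848 0.021] [58. 46. 34.]
   [92. 65.] [ 8  5 14] [0.904 1.855 0.024] [59. 46. 35.]
   [81. 68.] [16  9 40] [0.824 1.843 0.02 ] [59. 47. 35.]
   [52. 74.] [ 38  14 236] [0.663 1.849 0.023] [60. 47. 35.]
   [200.  73.] [14  8 34] [1.231 1.236 0.021] [62. 49. 37.]
   [211.  76.] [ 9  7 17] [1.233 1.138 0.021] [64. 51. 38.]
   [216.  79.] [ 9  4 14] [1.232 1.098 0.013] [64. 51. 38.]
   [236.  82.] [12  9 28] [1.23  0.943 0.026] [64. 52. 39.]
   [247.  87.] [10  7 23] [1.233 0.858 0.016] [65. 51. 39.]
   [268.  93.] [ 9  4 12] [1.232 0.719 0.017] [64. 50. 39.]
   [291.  97.] [5 3 7] [1.233 0.573 0.031] [63. 50. 37.]
   [297. 100.] [ 5  7 12] [1.236 0.539 0.023] [62. 50. 37.]
   [265. 151.] [14  6 56] [0.765 0.296 0.0
[... 3039 characters left out ...]
   .   .   .   .   .   .   .   .  ss tss tss tss tss tss tss tss   t
-0.35    .   .   .   .   .   .   .   .   .   . tss tss tss tss tss tss tss tss
-0.40    .   .   .   .   .   .   .   .   .   .   t tss tss tss tss tss tss tss
-0.45    .   .   .   .   .   .   .   .   .   .   .   .  ss  ss  ss  ss  ss tss
-0.50    .   .   .   .   .   .   .   .   .   .   .   .   .  ss  ss  ss  ss  ss
-0.55    .   .   .   .   .   .   .   .   .   .   .   .   .   .  ss  ss  ss   .
-0.60    .   .   .   .   .   .   .   .   .   .   .   .   .   .   .   .   .   .
-0.65    .   .   .   .   .   .   .   .   .   .   .   .   .   .   .   .   .   .
-0.70    .   .   .   .   .   .   .   .   .   .   .   .   .   .   .   .   .   .
```

```bash
python3 -m pendant '[{"xyz":[0.0036,-0.0016,-0.004],"spin":0,"grip":0.01},{"xyz":[0.0073,-0.0033,-0.01],"spin":0,"grip":0.01},{"xyz":[0.0109,-0.005,-0.01],"spin":0,"grip":0.01},{"xyz":[0.0146,-0.0066,-0.01],"spin":0,"grip":0.01},{"xyz":[0.0182,-0.0082,-0.014],"spin":0,"grip":0.01},{"xyz":[0.022,-0.01,-0.016],"spin":0,"grip":0.01},{"xyz":[0.025,-0.0115,-0.018],"spin":0,"grip":0.01},{"xyz":[0.025,-0.0115,-0.018],"spin":0,"grip":0.01}]'>/dev/null; python3 -m pendant '[{"xyz":[0.025,-0.0115,-0.018],"spin":0,"grip":0.01},{"xyz":[0.025,-0.0115,-0.018],"spin":0,"grip":0.01},{"xyz":[0.025,-0.0115,-0.018],"spin":0,"grip":0.01},{"xyz":[0.022,-0.01,-0.018],"spin":0,"grip":0.01},{"xyz":[0.02,-0.01,-0.018],"spin":0,"grip":0.01},{"xyz":[0.015,-0.007,-0.016],"spin":0,"grip":0.01},{"xyz":[0.01,-0.005,-0.008],"spin":0,"grip":0.01},{"xyz":[0,0,0],"spin":0,"grip":0.01}]'>/dev/null; cat >> h.py <<'E'
def find(n,f):
    z=np.load(f'pics/{f}.npz');p=z['p'].astype(int);W=world(n,z['d'])
    hsv=cv2.cvtColor(z['p'],cv2.COLOR_RGB2HSV)
    m=((hsv[...,0]<12)&(hsv[...,1]>115)&(hsv[...,2]<130)&(hsv[...,2]>22)).astype(np.uint8)
    k,l,st,c=cv2.connectedComponentsWithStats(m)
    for i in range(1,k):
        if st[i,4]>12: 
            q=l==i; print(f,c[i].round(0),st[i,2:5],'rgb',p[q].mean(0).round(),'W',np.nanmedian(W[q],0).round(3))
E
python3 -c "
from h import *
scoop()
for n in('side','top'): snap(n,n+'8');find(n,n+'8')
for n in('side','top'):
    K,R,t=cal(n);d=np.load(f'pics/{n}8.npz')['d'];print(n)
    for y in np.arange(.6,-.1,-.05):
        row=''
        for x in np.arange(-.3,.3,.05):
            c=R@[x,y,.014]+t;u,v=(K@c)[:2]/c[2]
            row+=' s' if c[2]>0 and 0<=u<511 and 0<=v<383 and d[int(v),int(u)]>c[2]-.03 else (' o' if c[2]>0 and 0<=u<511 and 0<=v<383 else ' .')
        print('%.2f'%y,row)
"
```

```text
t 23.0 tcp [ 0.7998 -0.1456  0.1411] grasp [ 0.8013 -0.1446  0.1597] tilt 5.55 az -148.0 y [-0.367  0.93  -0.018] yaz 111.5
q [-0.03  0.91  0.33  1.02 -0.2   1.31  2.18] F [ 0.  -0.5 -2.2] open 0.0213 59.3
mouth az -158.4 mouth up 4.79 roll -0.27 origin [ 0.7948 -0.1468  0.0777] lip [ 0.7161 -0.178   0.0848]
side8 [378. 169.] [ 8  8 44] rgb [68. 41. 27.] W [ 0.762 -0.133  0.101]
side8 [393. 172.] [ 8  7 44] rgb [68. 40. 26.] W [ 0.778 -0.167  0.1  ]
side8 [404. 197.] [34  4 97] rgb [113.  33.  21.] W [ 0.822 -0.193  0.01 ]
top8 [389.  83.] [ 8 11 49] rgb [29. 15. 10.] W [ 0.785 -0.159  0.107]
top8 [372.  88.] [ 9 10 52] rgb [27. 12.  7.] W [ 0.773 -0.126  0.107]
side
0.60  . . . . . . . o o o o o
0.55  . . . . . . o o o o o o
0.50  . . . . . . o o o o o o
0.45  . . . . . . o o o o o o
0.40  . . . . . s o o o o o o
0.35  . . . . . s o o o o o o
0.30  . . . . . s o o o o o o
0.25  . . . . . o o o o o o s
0.20  . . . . s o o o o o o s
0.15  . . . . s o o o o o s s
0.10  . . . . s o o o o s s s
0.05  . . . s s o o o o s s s
-0.00  . . . . s o o o s s s s
-0.05  . . . . . s o o s s s s
top
0.60  . . . . . . . . . . s s
0.55  . . . . . . . . . . s s
0.50  . . . . . . . . . . s s
0.45  . . . . . . . . . . s s
0.40  . . . . . . . . . . s s
0.35  . . . . . . . . . . s s
0.30  . . . . . . . . . . s s
0.25  . . . . . . . . . . s s
0.20  . . . . . . . . . . s s
0.15  . . . . . . . . . . s s
0.10  . . . . . . . . . . s s
0.05  . . . . . . . . . . s s
-0.00  . . . . . . . . . . o o
-0.05  . . . . . . . . . . o o
```

```bash
python3 -m pendant '[{"xyz":[-0.026,-0.0105,0],"spin":0,"grip":0.01},{"xyz":[-0.0463,-0.0188,0],"spin":0,"grip":0.01},{"xyz":[-0.0463,-0.0188,0],"spin":0,"grip":0.01},{"xyz":[-0.0463,-0.0188,0],"spin":0,"grip":0.01},{"xyz":[0,0,0],"spin":0,"grip":0.01},{"xyz":[0,0,0],"spin":0,"grip":0.01},{"xyz":[0,0,0],"spin":0,"grip":0.01},{"xyz":[0,0,0],"spin":0,"grip":0.01}]';python3 -c "
from h import *
scoop()
for n in('side','top'): snap(n,n+'9');find(n,n+'9')
"
```

```text
time_s: 23.9
tool_pos: [0.6361, -0.2105, 0.1449]
orientation: [-0.187, 0.981, -0.018, -0.043]
force: [0.2, -0.9, -2.6]
opening: 0.0212
finger_force: 59.6
t 23.9 tcp [ 0.6361 -0.2105  0.1449] grasp [ 0.6376 -0.2096  0.1635] tilt 5.34 az -146.6 y [-0.369  0.929 -0.019] yaz 111.6
q [ 0.    0.64  0.35  1.52 -0.15  1.08  2.32] F [ 0.2 -0.9 -2.6] open 0.0212 59.6
mouth az -158.3 mouth up 4.56 roll -0.19 origin [ 0.6314 -0.2117  0.0815] lip [ 0.5527 -0.2431  0.0882]
side9 [411. 197.] [21  3 52] rgb [115.  34.  22.] W [ 0.837 -0.207  0.009]
side9 [364. 213.] [ 9 10 70] rgb [80. 47. 31.] W [ 0.542 -0.22   0.111]
side9 [373. 227.] [11 10 83] rgb [79. 47. 31.] W [ 0.528 -0.253  0.096]
top9 [386.  81.] [ 37  36 223] rgb [92. 16.  9.] W [ 0.829 -0.187  0.019]
top9 [184.  95.] [ 7  7 14] rgb [30. 17. 11.] W [0.78  0.279 0.041]
top9 [282. 106.] [11  5 13] rgb [52. 30. 23.] W [ 0.772  0.054 -0.   ]
top9 [114. 126.] [ 5 12 20] rgb [39. 23. 17.] W [0.709 0.442 0.003]
top9 [422. 195.] [10 11 58] rgb [29. 14.  9.] W [ 0.549 -0.213  0.114]
top9 [427. 209.] [11 12 82] rgb [31. 15.  8.] W [ 0.529 -0.245  0.062]
```

```bash
python3 -m pendant '[{"xyz":[0,0,0],"spin":0,"grip":0.01},{"xyz":[0,0,0],"spin":0,"grip":0.01},{"xyz":[0,0,0],"spin":0,"grip":0.01}]'>/dev/null;python3 -c "
from h import *
for n in('side','top'): snap(n,n+'10');find(n,n+'10')
"
```

```text
side10 [409. 197.] [29  3 62] rgb [117.  34.  24.] W [ 0.832 -0.205  0.01 ]
side10 [365. 208.] [ 9  9 66] rgb [66. 39. 26.] W [ 0.564 -0.21   0.107]
top10 [386.  80.] [ 37  35 218] rgb [93. 17.  9.] W [ 0.83  -0.187  0.019]
top10 [414. 178.] [11 10 38] rgb [25. 11.  8.] W [ 0.584 -0.2    0.112]
top10 [424. 232.] [11 11 71] rgb [32. 15.  8.] W [ 0.481 -0.25   0.027]
```

```bash
python3 -m pendant '[{"xyz":[0.0046,0.0019,0],"spin":0,"grip":0.01},{"xyz":[0.009,0.0037,0],"spin":0,"grip":0.01},{"xyz":[0.014,0.0056,0],"spin":0,"grip":0.01},{"xyz":[0.017,0.0068,0],"spin":0,"grip":0.01},{"xyz":[0.017,0.0068,0],"spin":0,"grip":0.01},{"xyz":[0.014,0.0056,0],"spin":0,"grip":0.01},{"xyz":[0.014,0.0056,0],"spin":0,"grip":0.01},{"xyz":[0.011,0.0044,0],"spin":0,"grip":0.01}]' >/dev/null; python3 -m pendant '[{"xyz":[0,0,0],"spin":0,"grip":0.01},{"xyz":[0,0,0],"spin":0,"grip":0.01}]'; python3 -c "
from h import *
scoop();snap('side','side11');find('side','side11')"
```

```text
time_s: 25.4
tool_pos: [0.7358, -0.1708, 0.1443]
orientation: [-0.186, 0.981, -0.018, -0.044]
force: [-0.0, -0.1, -1.5]
opening: 0.0219
finger_force: 59.6
t 25.4 tcp [ 0.7358 -0.1708  0.1443] grasp [ 0.7373 -0.1698  0.1629] tilt 5.4 az -147.0 y [-0.367  0.93  -0.019] yaz 111.6
q [-0.03  0.79  0.33  1.25 -0.18  1.2   2.24] F [-0.  -0.1 -1.5] open 0.0219 59.6
mouth az -158.4 mouth up 4.63 roll -0.21 origin [ 0.731  -0.172   0.0809] lip [ 0.6522 -0.2032  0.0878]
side11 [374. 180.] [ 8  7 48] rgb [68. 40. 26.] W [ 0.698 -0.156  0.104]
side11 [412. 197.] [18  3 48] rgb [114.  35.  22.] W [ 0.836 -0.21   0.01 ]
```

```bash
python3 -m pendant '[{"xyz":[-0.0185,-0.0075,0],"spin":0,"grip":0.01},{"xyz":[-0.0325,-0.0131,0],"spin":0,"grip":0.01},{"xyz":[-0.0445,-0.018,0],"spin":0,"grip":0.01},{"xyz":[-0.0445,-0.018,0],"spin":0,"grip":0.01},{"xyz":[0.046,0.0186,0],"spin":0,"grip":0.01},{"xyz":[0.046,0.0186,0],"spin":0,"grip":0.01},{"xyz":[0.023,0.0093,0],"spin":0,"grip":0.01},{"xyz":[0,0,0],"spin":0,"grip":0.01}]';python3 -c "
from h import *
for n in('side','top'): snap(n,n+'12');find(n,n+'12')
scoop()
"
```

```text
time_s: 26.25
tool_pos: [0.713, -0.1784, 0.1442]
orientation: [-0.188, 0.981, -0.017, -0.043]
force: [-0.5, 0.1, -2.8]
opening: 0.0212
finger_force: 59.8
side12 [411. 197.] [19  3 50] rgb [115.  35.  23.] W [ 0.834 -0.209  0.009]
side12 [359. 250.] [ 8  7 31] rgb [87. 51. 33.] W [ 0.516 -0.234  0.027]
top12 [393.  66.] [15 12 18] rgb [124.  41.  20.] W [ 0.866 -0.204  0.021]
top12 [384.  84.] [ 37  30 184] rgb [85. 13.  7.] W [ 0.819 -0.178  0.018]
top12 [196.  88.] [ 7  7 20] rgb [33. 19. 13.] W [0.797 0.25  0.036]
top12 [286. 105.] [12  5 14] rgb [55. 32. 24.] W [0.775 0.044 0.   ]
top12 [413. 216.] [12 12 78] rgb [32. 15.  9.] W [ 0.515 -0.229  0.027]
t 26.35 tcp [ 0.7104 -0.1814  0.1445] grasp [ 0.7119 -0.1805  0.1632] tilt 5.42 az -146.9 y [-0.367  0.93  -0.019] yaz 111.5
q [-0.02  0.75  0.34  1.32 -0.17  1.17  2.26] F [-0.5 -0.4 -2.2] open 0.0212 59.8
mouth az -158.4 mouth up 4.64 roll -0.2 origin [ 0.7056 -0.1827  0.0811] lip [ 0.6268 -0.2139  0.088 ]
```

```bash
python3 -c "
from h import *
for n in('side','top'):
    K,R,t=cal(n)
    for p in((.15,.1,.014),(.15,.2,.014),(.1,.3,.014),(.05,.4,.014),(.2,.15,.014)):
        c=R@np.array(p)+t;print(n,p,((K@c)[:2]/c[2]).round())
b=cv2.imread('pics/side12.png')[150:370,0:220];a=cv2.imread('pics/top12.png')[284:384,100:320]
b=cv2.resize(b,None,fx=2,fy=2,interpolation=cv2.INTER_CUBIC);a=cv2.resize(a,(360,164))
c=np.zeros((440,800,3),np.uint8);c[:,:440]=b;c[:164,440:]=cv2.convertScaleAbs(a,alpha=1.8)
d=cv2.convertScaleAbs(cv2.resize(cv2.imread('pics/side6.png')[200:340,20:200],(354,275)),alpha=1.6);c[165:440,440:794]=d
cv2.imwrite('pics/c12.png',c)"
```

```text
side (0.15, 0.1, 0.014) [142. 266.]
side (0.15, 0.2, 0.014) [120. 246.]
side (0.1, 0.3, 0.014) [ 81. 238.]
side (0.05, 0.4, 0.014) [ 44. 230.]
side (0.2, 0.15, 0.014) [149. 246.]
top (0.15, 0.1, 0.014) [259. 392.]
top (0.15, 0.2, 0.014) [210. 391.]
top (0.1, 0.3, 0.014) [161. 417.]
top (0.05, 0.4, 0.014) [110. 443.]
top (0.2, 0.15, 0.014) [235. 366.]
```

View pics/c12.png

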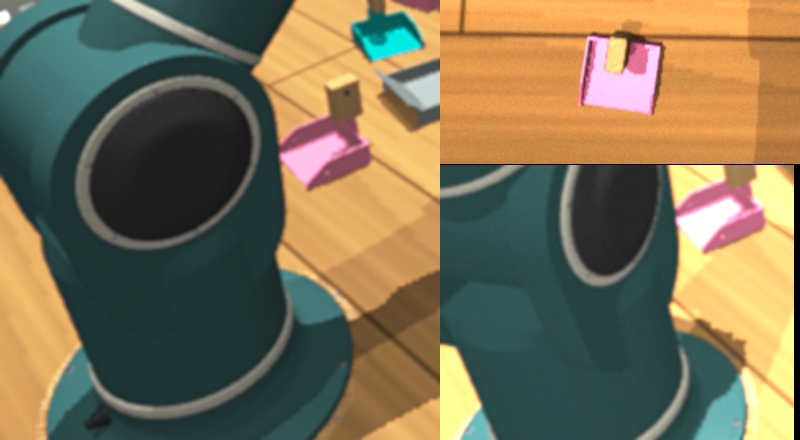

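```bash
python3 -m pendant '[{"xyz":[-0.032,0.03,0.02],"spin":0.06,"grip":0.01},{"xyz":[-0.032,0.03,0.02],"spin":0.06,"grip":0.01},{"xyz":[-0.032,0.03,0.02],"spin":0.06,"grip":0.01},{"xyz":[-0.032,0.03,0.02],"spin":0.06,"grip":0.01},{"xyz":[-0.032,0.035,0.02],"spin":0.06,"grip":0.01},{"xyz":[-0.032,0.035,0.02],"spin":0.06,"grip":0.01},{"xyz":[-0.032,0.035,0.02],"spin":0.06,"grip":0.01},{"xyz":[-0.032,0.035,0.02],"spin":0.06,"grip":0.01}]' >/dev/null
python3 -m pendant '[{"xyz":[-0.035,0.034,0],"spin":0.08,"grip":0.01},{"xyz":[-0.035,0.034,0],"spin":0.08,"grip":0.01},{"xyz":[-0.035,0.034,0],"spin":0.08,"grip":0.01},{"xyz":[-0.035,0.034,0],"spin":0.08,"grip":0.01},{"xyz":[-0.035,0.034,0],"spin":0.08,"grip":0.01},{"xyz":[-0.035,0.034,0],"spin":0.08,"grip":0.01},{"xyz":[-0.035,0.03,0],"spin":0.08,"grip":0.01},{"xyz":[-0.035,0.03,0],"spin":0.08,"grip":0.01}]' >/dev/null
python3 -c "
from h import *
scoop()"
```

```text
t 27.95 tcp [0.1771 0.3386 0.3026] grasp [0.1769 0.3403 0.3213] tilt 5.35 az -81.9 y [-0.997  0.073 -0.02 ] yaz 175.8
q [-0.91 -0.05 -0.28  2.02  0.03  1.26  1.86] F [ 2.1  1.  -1.8] open 0.021 60.2
mouth az -94.1 mouth up 4.57 roll -0.14 origin [0.1762 0.3338 0.2392] lip [0.1701 0.2493 0.246 ]
```

```bash
python3 -m pendant '[{"xyz":[-0.041,-0.003,-0.015],"spin":0.06,"grip":0.01},{"xyz":[-0.041,-0.003,-0.015],"spin":0.06,"grip":0.01},{"xyz":[-0.041,-0.003,-0.015],"spin":0.06,"grip":0.01},{"xyz":[-0.041,-0.003,-0.015],"spin":0.06,"grip":0.01},{"xyz":[-0.041,-0.01,-0.015],"spin":0.06,"grip":0.01},{"xyz":[-0.041,-0.02,-0.015],"spin":0.05,"grip":0.01},{"xyz":[0,-0.01,-0.04],"spin":0,"grip":0.01},{"xyz":[0,-0.01,-0.04],"spin":0,"grip":0.01}]'
python3 -c "
from h import *
scoop()"
```

```text
time_s: 28.75
tool_pos: [-0.0671, 0.2762, 0.1318]
orientation: [0.797, -0.603, 0.042, 0.018]
force: [1.1, 1.3, -3.8]
opening: 0.0212
finger_force: 60.3
t 28.75 tcp [-0.0671  0.2762  0.1318] grasp [-0.068   0.2777  0.1504] tilt 5.23 az -60.7 y [-0.962 -0.272 -0.021] yaz -164.2
q [-1.24  0.02 -0.69  2.4   0.04  0.81  1.46] F [ 1.1  1.3 -3.8] open 0.0212 60.3
mouth az -74.1 mouth up 4.43 roll -0.06 origin [-0.0663  0.2716  0.0684] lip [-0.0431  0.1901  0.075 ]
```

```bash
python3 -m pendant '[{"xyz":[0,0,-0.03],"spin":0,"grip":0.01},{"xyz":[0,0,-0.025],"spin":0,"grip":0.01},{"xyz":[0,0,-0.008],"spin":0,"grip":0.01},{"xyz":[0.018,0.0035,0],"spin":-0.06,"grip":0.01},{"xyz":[0.0259,0.0027,0],"spin":-0.091,"grip":0.01},{"xyz":[0.026,0.0005,0],"spin":-0.091,"grip":0.01},{"xyz":[0.0259,-0.0018,0],"spin":-0.091,"grip":0.01}]'
python3 -c "
from h import *
scoop()"
python3 -m pendant '[{"xyz":[0.0257,-0.0041,0],"spin":-0.091,"grip":0.01},{"xyz":[0.0251,-0.0067,0],"spin":-0.091,"grip":0.01},{"xyz":[0.0244,-0.0089,0],"spin":-0.091,"grip":0.01},{"xyz":[0.0236,-0.011,0],"spin":-0.091,"grip":0.01},{"xyz":[0.02,-0.011,0],"spin":-0.08,"grip":0.01},{"xyz":[0.013,-0.009,0],"spin":-0.05,"grip":0.01},{"xyz":[0.006,-0.004,0],"spin":-0.02,"grip":0.01}]'
python3 -c "
from h import *
scoop()
for n in('side','top'): snap(n,n+'13');find(n,n+'13')"
```

```text
time_s: 29.45
tool_pos: [0.0299, 0.282, 0.0704]
orientation: [-0.684, 0.728, -0.038, -0.026]
force: [-0.4, 0.7, -2.1]
opening: 0.0215
finger_force: 60.3
t 29.45 tcp [0.0299 0.282  0.0704] grasp [0.0296 0.2837 0.089 ] tilt 5.3 az -81.3 y [-0.998  0.062 -0.02 ] yaz 176.4
q [-1.09  0.18 -0.52  2.45  0.17  0.63  1.32] F [-0.4  0.7 -2.1] open 0.0215 60.3
mouth az -93.5 mouth up 4.51 roll -0.15 origin [0.029  0.2773 0.0069] lip [0.0238 0.1927 0.0136]
time_s: 30.15
tool_pos: [0.1673, 0.2263, 0.0703]
orientation: [-0.476, 0.878, -0.03, -0.035]
force: [-0.9, 0.0, -1.6]
opening: 0.0212
finger_force: 60.2
t 30.15 tcp [0.1673 0.2263 0.0703] grasp [0.1679 0.2279 0.0889] tilt 5.3 az -111.0 y [-0.838  0.545 -0.019] yaz 147.0
q [-0.79  0.16 -0.29  2.47  0.1   0.62  1.41] F [-0.9  0.  -1.6] open 0.0212 60.2
mouth az -122.9 mouth up 4.52 roll -0.18 origin [0.1642 0.2226 0.0068] lip [0.1181 0.1515 0.0135]
side13 [405. 197.] [ 35   4 104] rgb [105.  28.  18.] W [ 0.822 -0.195  0.01 ]
top13 [383.  75.] [36 30 80] rgb [109.  26.  13.] W [ 0.841 -0.177  0.021]
top13 [388.  82.] [ 34  32 173] rgb [85.  9.  5.] W [ 0.827 -0.191  0.019]
top13 [113. 129.] [ 7 13 24] rgb [35. 20. 15.] W [0.7   0.425 0.051]
top13 [102. 160.] [15  4 17] rgb [49. 28. 21.] W [ 0.637  0.467 -0.001]
top13 [420. 226.] [ 19  22 197] rgb [53. 25. 14.] W [ 0.495 -0.243  0.026]
top13 [226. 308.] [13  3 14] rgb [54. 31. 23.] W [0.314 0.174 0.005]
```

```bash
python3 -c "
from h import *
z=np.load('pics/side0.npz');W=world('side',z['d']);r=np.hypot(W[...,0],W[...,1])
for lo,hi in((.003,.01),(.01,.015),(.015,.02),(.02,.03),(.03,.05),(.05,.1),(.1,.2),(.2,.3)):
    m=(W[...,2]>lo)&(W[...,2]<hi)&(r<.25)
    if m.sum(): print(lo,hi,m.sum(),np.percentile(r[m],[2,50,98]).round(3))
"
```

```text
0.003 0.01 1206 [0.115 0.13  0.137]
0.01 0.015 2833 [0.097 0.111 0.13 ]
0.015 0.02 813 [0.09  0.095 0.106]
0.02 0.03 763 [0.086 0.089 0.098]
0.03 0.05 898 [0.084 0.086 0.098]
0.05 0.1 2209 [0.083 0.085 0.089]
0.1 0.2 4645 [0.083 0.085 0.101]
0.2 0.3 6904 [0.042 0.083 0.111]
```

```bash
python3 -m pendant '[{"xyz":[0,0,-0.006],"spin":0,"grip":0.01},{"xyz":[0,0,0],"spin":0,"grip":0.05},{"xyz":[0,0,0],"spin":0,"grip":0.05},{"xyz":[0.0018,0.0025,0.006],"spin":0,"grip":0.05},{"xyz":[0,0,0],"spin":0,"grip":0.01},{"xyz":[0,0,0],"spin":0,"grip":0.01},{"xyz":[0,0,0],"spin":0,"grip":0.01},{"xyz":[0,0,0],"spin":0,"grip":0.01}]'; python3 -c "
from h import *
scoop()"
```

```text
time_s: 31.05
tool_pos: [0.168, 0.2301, 0.0698]
orientation: [-0.478, 0.877, -0.03, -0.036]
force: [-0.2, -1.3, 15.3]
opening: 0.0214
finger_force: 58.1
t 31.05 tcp [0.168  0.2301 0.0698] grasp [0.1686 0.2317 0.0884] tilt 5.34 az -111.1 y [-0.841  0.541 -0.019] yaz 147.2
q [-0.79  0.17 -0.29  2.46  0.1   0.62  1.41] F [-0.2 -1.3 15.3] open 0.0214 58.1
mouth az -122.7 mouth up 4.57 roll -0.2 origin [0.1648 0.2263 0.0064] lip [0.1191 0.155  0.0131]
```

```bash
python3 -m pendant '[{"xyz":[0,-0.006,0.0015],"spin":-0.02,"grip":0.01},{"xyz":[0,-0.01,0.001],"spin":-0.03,"grip":0.01},{"xyz":[0,-0.01,0],"spin":-0.03,"grip":0.01},{"xyz":[0,-0.01,0],"spin":-0.03,"grip":0.01},{"xyz":[-0.001,-0.01,0],"spin":-0.03,"grip":0.01},{"xyz":[-0.002,-0.01,0],"spin":-0.03,"grip":0.01}]'; python3 -c "
from h import *
scoop()
for n in('side','top'): snap(n,n+'14');find(n,n+'14')"
```

```text
time_s: 31.65
tool_pos: [0.1647, 0.1727, 0.0719]
orientation: [-0.401, 0.915, -0.027, -0.038]
force: [-0.4, 0.0, -1.9]
opening: 0.0214
finger_force: 58.7
t 31.65 tcp [0.1647 0.1727 0.0719] grasp [0.1656 0.1742 0.0905] tilt 5.38 az -121.1 y [-0.735  0.678 -0.019] yaz 137.3
q [-0.71  0.08 -0.25  2.55  0.05  0.6   1.4 ] F [-0.4  0.  -1.9] open 0.0214 58.7
mouth az -132.6 mouth up 4.61 roll -0.2 origin [0.1609 0.1695 0.0085] lip [0.1036 0.1071 0.0153]
side14 [405. 197.] [ 34   4 102] rgb [107.  29.  18.] W [ 0.823 -0.195  0.009]
top14 [386.  80.] [ 37  35 251] rgb [92. 15.  8.] W [ 0.831 -0.187  0.02 ]
top14 [186.  99.] [ 8  5 17] rgb [29. 17. 11.] W [0.782 0.277 0.014]
top14 [420. 226.] [ 19  22 197] rgb [54. 26. 15.] W [ 0.494 -0.244  0.026]
```

```bash
python3 -m pendant '[{"xyz":[0,0,-0.003],"spin":0,"grip":0.01},{"xyz":[-0.004,-0.004,-0.001],"spin":0,"grip":0.01},{"xyz":[-0.005,-0.005,0],"spin":0,"grip":0.01},{"xyz":[-0.005,-0.005,0],"spin":0,"grip":0.01}]'; python3 -c "
from h import *
scoop()
K,R,t=cal('side')
for n in('side','top'): snap(n,n+'15');find(n,n+'15')
c=R@np.array([.1,.1,.02])+t;print((K@c)[:2]/c[2])
d=np.load('pics/side15.npz');W=world('side',d['d'])
m=(np.hypot(W[...,0]-.13,W[...,1]-.13)<.09)&(W[...,2]<.06)&(W[...,2]>-.01)
print(m.sum(),W[m].min(0),W[m].max(0))"
```

```text
time_s: 32.15
tool_pos: [0.1606, 0.1706, 0.0693]
orientation: [-0.403, 0.914, -0.026, -0.035]
force: [11.8, 10.5, 42.2]
opening: 0.0211
finger_force: 65.9
t 32.15 tcp [0.1606 0.1706 0.0693] grasp [0.1614 0.172  0.0879] tilt 4.98 az -120.0 y [-0.738  0.674 -0.019] yaz 137.6
q [-0.43  0.09 -0.54  2.56  0.1   0.59  1.35] F [11.8 10.5 42.2] open 0.0211 65.9
mouth az -132.3 mouth up 4.2 roll -0.21 origin [0.1571 0.1678 0.0058] lip [0.1    0.1051 0.012 ]
side15 [405. 197.] [ 34   4 102] rgb [107.  29.  18.] W [ 0.823 -0.195  0.01 ]
top15 [386.  80.] [ 37  36 256] rgb [92. 14.  8.] W [ 0.831 -0.187  0.02 ]
top15 [254.  97.] [ 4 11 13] rgb [46. 25. 21.] W [0.787 0.12  0.008]
top15 [180.  98.] [ 4 10 16] rgb [27. 15. 10.] W [0.776 0.287 0.034]
top15 [289. 104.] [12  5 15] rgb [51. 29. 21.] W [ 0.777  0.037 -0.   ]
top15 [ 87. 163.] [15  3 17] rgb [53. 31. 23.] W [ 0.629  0.504 -0.   ]
top15 [420. 226.] [ 19  22 195] rgb [53. 25. 14.] W [ 0.493 -0.244  0.027]
[121.76319781 275.14921211]
991 [ 0.11256418  0.0403627  -0.00456282] [0.21996144 0.18153784 0.03162753]
```

```bash
python3 -m pendant '[{"xyz":[0.002,0.002,0.004],"spin":0,"grip":0.01},{"xyz":[0,0,0.006],"spin":0,"grip":0.01},{"xyz":[0,0,0.01],"spin":0,"grip":0.01},{"xyz":[0,0,0.015],"spin":0,"grip":0.01},{"xyz":[-0.005,-0.005,0.02],"spin":0,"grip":0.01},{"xyz":[-0.01,-0.01,0.02],"spin":0,"grip":0.01},{"xyz":[-0.02,-0.02,0.015],"spin":0,"grip":0.01},{"xyz":[-0.03,-0.03,0.01],"spin":0,"grip":0.01}]'; python3 -c "
from h import *
scoop()
for n in('side',): snap(n,n+'16');find(n,n+'16')"
```

```text
time_s: 33.05
tool_pos: [0.1108, 0.1205, 0.1718]
orientation: [-0.4, 0.915, -0.031, -0.045]
force: [2.3, 5.2, -2.1]
opening: 0.0216
finger_force: 59.0
t 33.05 tcp [0.1108 0.1205 0.1718] grasp [0.1118 0.1222 0.1904] tilt 6.24 az -121.9 y [-0.735  0.678 -0.02 ] yaz 137.3
q [-0.52 -0.38 -0.38  2.57 -0.14  1.04  1.6 ] F [ 2.3  5.2 -2.1] open 0.0216 59.0
mouth az -132.6 mouth up 5.47 roll -0.11 origin [0.1064 0.1165 0.1085] lip [0.0491 0.0543 0.1166]
side16 [405. 197.] [ 35   4 103] rgb [105.  28.  18.] W [ 0.825 -0.195  0.01 ]
```

```bash
python3 -m pendant '[{"xyz":[0.001,0.001,0.01],"spin":0,"grip":0.01},{"xyz":[0.001,0.001,0.02],"spin":0,"grip":0.01},{"xyz":[0.002,0.002,0.03],"spin":0,"grip":0.01},{"xyz":[0.003,0.003,0.03],"spin":0,"grip":0.01},{"xyz":[0.003,0.003,0.03],"spin":0,"grip":0.01},{"xyz":[0.003,0.003,0.03],"spin":0,"grip":0.01}]'>/dev/null; python3 -c "
from h import *
scoop()
for n in('side',): snap(n,n+'17');find(n,n+'17')"
```

```text
t 33.7 tcp [0.1446 0.1587 0.2998] grasp [0.146  0.1608 0.3183] tilt 7.94 az -123.4 y [-0.739  0.674 -0.022] yaz 137.6
q [-0.78 -0.38 -0.14  2.28 -0.04  1.38  1.5 ] F [-0.2  1.2 -1.8] open 0.0213 59.2
mouth az -132.3 mouth up 7.18 roll -0.04 origin [0.139  0.1533 0.2367] lip [0.0822 0.0909 0.2473]
side17 [405. 197.] [ 35   4 104] rgb [104.  28.  17.] W [ 0.823 -0.195  0.01 ]
```

```bash
python3 -m pendant '[{"xyz":[0.0027,0.001,0],"spin":0,"grip":0.01},{"xyz":[0.0055,0.002,0],"spin":0,"grip":0.01},{"xyz":[0.008,0.003,0],"spin":0,"grip":0.01},{"xyz":[0.011,0.004,0.005],"spin":0,"grip":0.01},{"xyz":[0.014,0.005,0.005],"spin":0,"grip":0.01},{"xyz":[0.017,0.006,0.005],"spin":0,"grip":0.01},{"xyz":[0.02,0.007,0.005],"spin":0,"grip":0.01},{"xyz":[0.02,0.007,0],"spin":0,"grip":0.01}]'>/dev/null; python3 -c "
from h import *
scoop()
for n in('side','top'): snap(n,n+'18');find(n,n+'18')
for n in('side','top'):
    K,R,t=cal(n);o=np.array([.2,.2,.26]);c=R@o+t;print(n,(K@c)[:2]/c[2])"
```

```text
t 34.55 tcp [0.2447 0.1936 0.3198] grasp [0.2461 0.1957 0.3383] tilt 7.83 az -123.2 y [-0.737  0.675 -0.022] yaz 137.5
q [-0.74 -0.18 -0.05  2.1   0.02  1.36  1.61] F [-0.5  0.3 -1.1] open 0.0214 59.2
mouth az -132.5 mouth up 7.07 roll -0.02 origin [0.2392 0.1883 0.2566] lip [0.1822 0.1261 0.2671]
side18 [405. 197.] [ 35   4 103] rgb [106.  29.  18.] W [ 0.823 -0.196  0.01 ]
top18 [387.  80.] [ 37  36 246] rgb [93. 16.  8.] W [ 0.831 -0.186  0.02 ]
top18 [176.  98.] [ 9  8 17] rgb [33. 19. 13.] W [0.773 0.293 0.04 ]
top18 [187.  99.] [10  7 19] rgb [28. 15. 10.] W [0.784 0.274 0.01 ]
top18 [113. 158.] [13  4 14] rgb [47. 26. 20.] W [0.642 0.443 0.   ]
top18 [420. 227.] [ 19  22 197] rgb [53. 26. 14.] W [ 0.494 -0.244  0.027]
side [118.56124789 147.0971536 ]
top [190.07364011 419.79146648]
```

```bash
python3 -m pendant '[{"xyz":[-0.038,0.03,-0.01],"spin":0.14,"grip":0.01},{"xyz":[-0.038,0.03,-0.01],"spin":0.14,"grip":0.01},{"xyz":[-0.038,0.03,-0.01],"spin":0.14,"grip":0.01},{"xyz":[-0.042,-0.005,-0.025],"spin":0.14,"grip":0.01},{"xyz":[-0.042,-0.01,-0.025],"spin":0.14,"grip":0.01},{"xyz":[-0.042,-0.01,-0.025],"spin":0.14,"grip":0.01},{"xyz":[-0.042,-0.01,-0.03],"spin":0.14,"grip":0.01},{"xyz":[-0.042,-0.015,-0.03],"spin":0.14,"grip":0.01}]'>/dev/null; python3 -c "
from h import *
scoop()"
```

```text
t 35.45 tcp [-0.0779  0.2346  0.1572] grasp [-0.0792  0.2367  0.1758] tilt 7.76 az -58.7 y [-0.927 -0.375 -0.022] yaz -158.0
q [-1.29 -0.1  -0.69  2.42 -0.06  0.93  1.59] F [-0.3  3.9 -2.6] open 0.0213 59.6
mouth az -68.0 mouth up 6.99 roll -0.03 origin [-0.0755  0.2274  0.0941] lip [-0.0438  0.1492  0.1044]
```

```bash
python3 -m pendant '[{"xyz":[0,-0.002,-0.035],"spin":0,"grip":0.01},{"xyz":[0,-0.002,-0.035],"spin":0,"grip":0.01},{"xyz":[0,0,-0.013],"spin":0,"grip":0.01},{"xyz":[0.0241,0.0065,0],"spin":-0.105,"grip":0.01},{"xyz":[0.0247,0.0039,0],"spin":-0.105,"grip":0.01},{"xyz":[0.025,0.0013,0],"spin":-0.105,"grip":0.01},{"xyz":[0.025,-0.0013,0],"spin":-0.105,"grip":0.01}]'>/dev/null; python3 -c "
from h import *
scoop()"
python3 -m pendant '[{"xyz":[0.0247,-0.0039,0],"spin":-0.105,"grip":0.01},{"xyz":[0.0241,-0.0065,0],"spin":-0.105,"grip":0.01},{"xyz":[0.0233,-0.009,0],"spin":-0.105,"grip":0.01},{"xyz":[0.0223,-0.0113,0],"spin":-0.105,"grip":0.01},{"xyz":[0.021,-0.0136,0],"spin":-0.105,"grip":0.01},{"xyz":[0.015,-0.012,0],"spin":-0.08,"grip":0.01},{"xyz":[0.008,-0.007,0],"spin":-0.04,"grip":0.01},{"xyz":[0,0,0],"spin":0,"grip":0.01}]'
python3 -c "
from h import *
scoop()
for n in('side','top'): snap(n,n+'19');find(n,n+'19')"
```

```text
t 36.15 tcp [0.0235 0.2417 0.0748] grasp [0.0232 0.2443 0.0933] tilt 7.84 az -83.7 y [-0.999  0.045 -0.021] yaz 177.4
q [-1.1   0.13 -0.53  2.51  0.11  0.66  1.37] F [-0.2  0.9 -2.1] open 0.0214 61.3
mouth az -92.6 mouth up 7.08 roll -0.06 origin [0.0227 0.2341 0.0117] lip [0.0189 0.1499 0.0222]
time_s: 36.95
tool_pos: [0.1616, 0.1774, 0.0748]
orientation: [-0.425, 0.902, -0.039, -0.057]
force: [0.1, -0.3, -1.5]
opening: 0.0212
finger_force: 61.2
t 36.95 tcp [0.1616 0.1774 0.0748] grasp [0.1629 0.1796 0.0933] tilt 7.87 az -120.3 y [-0.772  0.635 -0.022] yaz 140.5
q [-0.75  0.1  -0.23  2.52  0.05  0.66  1.43] F [ 0.1 -0.3 -1.5] open 0.0212 61.2
mouth az -129.4 mouth up 7.11 roll -0.03 origin [0.1564 0.1717 0.0116] lip [0.1028 0.1066 0.0221]
side19 [405. 197.] [ 35   4 103] rgb [106.  29.  18.] W [ 0.823 -0.196  0.009]
top19 [386.  80.] [ 36  35 249] rgb [93. 15.  8.] W [ 0.831 -0.187  0.02 ]
top19 [253.  95.] [ 5 13 15] rgb [47. 27. 21.] W [0.79  0.122 0.008]
top19 [114. 127.] [ 7 20 28] rgb [40. 23. 18.] W [0.709 0.442 0.01 ]
top19 [420. 226.] [ 19  22 198] rgb [53. 25. 14.] W [ 0.494 -0.243  0.027]
```

```bash
python3 -m pendant '[{"xyz":[-0.01,0.04,0.02],"spin":0.12,"grip":0.01},{"xyz":[-0.025,0.038,0.01],"spin":0.12,"grip":0.01},{"xyz":[-0.03,0.035,0],"spin":0.12,"grip":0.01},{"xyz":[-0.04,0.028,0],"spin":0.12,"grip":0.01},{"xyz":[-0.045,0.02,0],"spin":0.12,"grip":0.01},{"xyz":[-0.048,0.01,0],"spin":0.12,"grip":0.01},{"xyz":[-0.048,0.01,0],"spin":0.1,"grip":0.01},{"xyz":[-0.048,0.008,0],"spin":0.1,"grip":0.01}]'>/dev/null; python3 -m pendant '[{"xyz":[0,0,-0.015],"spin":0,"grip":0.01},{"xyz":[0,0,-0.017],"spin":0,"grip":0.01},{"xyz":[0.03,0.008,0],"spin":-0.08,"grip":0.01},{"xyz":[0.038,0.006,0],"spin":-0.1,"grip":0.01},{"xyz":[0.038,0.004,0],"spin":-0.1,"grip":0.01},{"xyz":[0.038,0,0],"spin":-0.1,"grip":0.01}]'>/dev/null; python3 -c "
from h import *
scoop()"
python3 -m pendant '[{"xyz":[0.038,-0.002,0],"spin":-0.1,"grip":0.01},{"xyz":[0.038,-0.005,0],"spin":-0.1,"grip":0.01},{"xyz":[0.037,-0.009,0],"spin":-0.1,"grip":0.01},{"xyz":[0.03,-0.01,0],"spin":-0.1,"grip":0.01},{"xyz":[0.02,-0.008,0],"spin":-0.05,"grip":0.01},{"xyz":[0,0,0],"spin":0,"grip":0.01}]'
python3 -c "
from h import *
scoop()
for n in('side','top'): snap(n,n+'20');find(n,n+'20')"
```

```text
t 38.45 tcp [0.011  0.3851 0.0728] grasp [0.011  0.3876 0.0913] tilt 7.85 az -89.6 y [-0.989  0.146 -0.021] yaz 171.6
q [-1.18  0.36 -0.49  2.2   0.23  0.77  1.15] F [ 0.1  1.  -2. ] open 0.0208 61.7
mouth az -98.4 mouth up 7.09 roll -0.08 origin [0.0094 0.3776 0.0096] lip [-0.003   0.2941  0.0201]
time_s: 39.05
tool_pos: [0.1752, 0.3501, 0.0726]
orientation: [-0.465, 0.883, -0.042, -0.055]
force: [-0.8, -0.3, -2.4]
opening: 0.0214
finger_force: 61.6
t 39.05 tcp [0.1752 0.3501 0.0726] grasp [0.1763 0.3524 0.0912] tilt 7.89 az -115.0 y [-0.826  0.564 -0.022] yaz 145.7
q [-0.9   0.35 -0.32  2.19  0.14  0.76  1.22] F [-0.8 -0.3 -2.4] open 0.0214 61.6
mouth az -124.3 mouth up 7.12 roll -0.0 origin [0.1706 0.344  0.0095] lip [0.123  0.2743 0.02  ]
side20 [405. 197.] [ 35   4 104] rgb [103.  27.  17.] W [ 0.824 -0.196  0.01 ]
side20 [138. 257.] [ 8 10 69] rgb [82. 48. 31.] W [0.157 0.124 0.02 ]
top20 [386.  80.] [ 37  35 255] rgb [92. 14.  7.] W [ 0.829 -0.184  0.02 ]
top20 [195.  91.] [12 11 36] rgb [28. 16. 11.] W [0.796 0.253 0.026]
top20 [173. 101.] [ 6  5 13] rgb [28. 17. 11.] W [0.767 0.303 0.035]
top20 [166. 105.] [ 6  9 14] rgb [27. 15. 10.] W [0.758 0.319 0.034]
top20 [275. 108.] [13  5 13] rgb [49. 27. 21.] W [ 0.767  0.07  -0.   ]
top20 [420. 227.] [ 19  22 194] rgb [53. 26. 15.] W [ 0.494 -0.244  0.026]
top20 [200. 305.] [10  3 13] rgb [66. 38. 29.] W [0.321 0.228 0.006]
top20 [220. 307.] [10  4 14] rgb [32. 18. 14.] W [0.315 0.187 0.003]
top20 [241. 381.] [11  5 40] rgb [38. 18. 10.] W [0.172 0.137 0.021]
```

```bash
python3 -m pendant '[{"xyz":[-0.02,-0.044,0],"spin":0.05,"grip":0.01},{"xyz":[-0.02,-0.045,0],"spin":0.05,"grip":0.01},{"xyz":[-0.02,-0.045,0],"spin":0,"grip":0.01},{"xyz":[0.0219,-0.0132,0],"spin":-0.105,"grip":0.01},{"xyz":[0.0204,-0.0154,0],"spin":-0.105,"grip":0.01},{"xyz":[0.016,-0.015,0],"spin":-0.09,"grip":0.01},{"xyz":[0.013,-0.015,0],"spin":-0.08,"grip":0.01},{"xyz":[0.01,-0.0135,0],"spin":-0.07,"grip":0.01}]'>/dev/null; python3 -m pendant '[{"xyz":[0.007,-0.011,0],"spin":-0.06,"grip":0.01},{"xyz":[0.004,-0.007,0],"spin":-0.03,"grip":0.01},{"xyz":[0.01,0.006,0],"spin":0,"grip":0.01},{"xyz":[0.01,0.006,0.01],"spin":0,"grip":0.01}]'>/dev/null; python3 -c "
from h import *
scoop()
for n in('side','top'): snap(n,n+'21');find(n,n+'21')"
```

```text
t 40.35 tcp [0.2262 0.1391 0.0824] grasp [0.2282 0.1407 0.101 ] tilt 7.95 az -140.2 y [-0.511  0.859 -0.022] yaz 120.7
q [-0.55  0.12 -0.13  2.47  0.03  0.69  1.41] F [ 0.3 -0.3 -1.2] open 0.0216 61.5
mouth az -149.3 mouth up 7.19 roll -0.03 origin [0.2193 0.1355 0.0193] lip [0.1468 0.0924 0.0299]
side21 [404. 197.] [34  4 97] rgb [113.  32.  20.] W [ 0.822 -0.193  0.01 ]
side21 [182. 259.] [10 10 71] rgb [86. 50. 32.] W [0.222 0.045 0.02 ]
top21 [387.  80.] [ 37  35 254] rgb [93. 15.  8.] W [ 0.832 -0.188  0.019]
top21 [288. 104.] [14  5 17] rgb [49. 28. 21.] W [ 0.775  0.041 -0.   ]
top21 [107. 159.] [15  4 19] rgb [51. 29. 21.] W [ 0.639  0.456 -0.001]
top21 [420. 226.] [ 19  22 199] rgb [53. 25. 14.] W [ 0.494 -0.243  0.027]
top21 [224. 308.] [16  4 18] rgb [46. 26. 20.] W [0.314 0.178 0.004]
top21 [282. 350.] [12 14 99] rgb [42. 20. 11.] W [0.237 0.054 0.023]
```

```bash
python3 -m pendant '[{"xyz":[0.015,-0.005,0.045],"spin":-0.03,"grip":0.01},{"xyz":[0.03,-0.012,0.02],"spin":-0.1,"grip":0.01},{"xyz":[0.045,-0.018,0],"spin":-0.1,"grip":0.01},{"xyz":[0.045,-0.018,-0.01],"spin":-0.1,"grip":0.01},{"xyz":[0.014,-0.006,-0.04],"spin":0,"grip":0.01},{"xyz":[0,0,-0.027],"spin":0,"grip":0.01}]'>/dev/null; python3 -c "
from h import *
scoop()
for n in('side',): snap(n,n+'22');find(n,n+'22')"
```

```text
t 41.05 tcp [0.3767 0.0789 0.0687] grasp [0.3791 0.0798 0.0873] tilt 7.84 az -158.9 y [-0.202  0.979 -0.023] yaz 101.7
q [-0.34  0.33  0.06  2.22 -0.01  0.73  1.49] F [ 10.5 -33.  101.7] open 0.0211 79.8
mouth az -168.3 mouth up 7.07 roll 0.01 origin [0.3692 0.0777 0.0056] lip [0.2866 0.0607 0.0161]
side22 [403. 197.] [34  4 80] rgb [112.  36.  23.] W [ 0.819 -0.189  0.009]
side22 [178. 258.] [10  9 61] rgb [90. 53. 34.] W [0.216 0.057 0.021]
```

```bash
python3 -m pendant '[{"xyz":[0,0,0.003],"spin":0,"grip":0.01}]'; python3 -c "
from h import *
scoop()
for n in('side','top'): snap(n,n+'23');find(n,n+'23')"
```

```text
time_s: 41.2
tool_pos: [0.3743, 0.0796, 0.072]
orientation: [-0.102, 0.992, -0.018, -0.068]
force: [0.1, 0.5, -1.7]
opening: 0.021
finger_force: 67.0
t 41.2 tcp [0.3743 0.0796 0.072 ] grasp [0.3767 0.0806 0.0905] tilt 8.05 az -159.1 y [-0.204  0.979 -0.022] yaz 101.8
q [-0.35  0.32  0.05  2.22 -0.01  0.74  1.49] F [ 0.1  0.5 -1.7] open 0.021 67.0
mouth az -168.2 mouth up 7.29 roll -0.01 origin [0.3665 0.0784 0.0089] lip [0.284  0.0612 0.0197]
side23 [403. 197.] [34  4 79] rgb [112.  37.  23.] W [ 0.819 -0.188  0.008]
side23 [175. 256.] [ 9  9 64] rgb [93. 55. 35.] W [0.216 0.064 0.021]
top23 [386.  81.] [ 37  36 208] rgb [93. 17.  9.] W [ 0.829 -0.187  0.019]
top23 [186.  93.] [ 8  4 13] rgb [31. 17. 12.] W [0.785 0.273 0.042]
top23 [163. 105.] [ 6  7 13] rgb [31. 19. 13.] W [0.755 0.323 0.048]
top23 [171. 106.] [ 7  7 15] rgb [31. 18. 12.] W [0.763 0.311 0.022]
top23 [420. 226.] [ 18  22 193] rgb [59. 28. 16.] W [ 0.494 -0.244  0.027]
```

```bash
python3 -m pendant '[{"xyz":[0,0.014,-0.001],"spin":0.06,"grip":0.01},{"xyz":[0,0,0],"spin":0,"grip":0.05},{"xyz":[-0.004,-0.001,0.003],"spin":0,"grip":0.05},{"xyz":[0,0,0.001],"spin":0,"grip":0.01},{"xyz":[0,0,0],"spin":0,"grip":0.01},{"xyz":[0,0,0],"spin":0,"grip":0.01},{"xyz":[0,0,0],"spin":0,"grip":0.01}]'; python3 -c "
from h import *
scoop()
for n in('side',): snap(n,n+'24');find(n,n+'24')"
```

```text
time_s: 42.0
tool_pos: [0.3716, 0.0927, 0.0774]
orientation: [-0.131, 0.989, -0.019, -0.065]
force: [-2.8, 1.1, 15.8]
opening: 0.0208
finger_force: 58.1
t 42.0 tcp [0.3716 0.0927 0.0774] grasp [0.3739 0.0937 0.0959] tilt 7.82 az -155.9 y [-0.261  0.965 -0.021] yaz 105.1
q [-0.37  0.31  0.04  2.22  0.    0.75  1.5 ] F [-2.8  1.1 15.8] open 0.0208 58.1
mouth az -164.9 mouth up 7.06 roll -0.05 origin [0.3641 0.0912 0.0142] lip [0.2827 0.0692 0.0247]
side24 [403. 197.] [34  4 80] rgb [112.  36.  23.] W [ 0.819 -0.19   0.009]
side24 [176. 257.] [ 9 10 66] rgb [91. 54. 34.] W [0.216 0.062 0.019]
```

```bash
python3 -m pendant '[{"xyz":[-0.0097,-0.0026,0.002],"spin":0,"grip":0.01},{"xyz":[-0.0193,-0.0052,0.0005],"spin":0,"grip":0.01},{"xyz":[-0.0242,-0.0065,0],"spin":0,"grip":0.01},{"xyz":[-0.0242,-0.0065,0],"spin":0,"grip":0.01},{"xyz":[-0.0242,-0.0065,0],"spin":0,"grip":0.01},{"xyz":[-0.0174,-0.0047,0],"spin":0,"grip":0.01},{"xyz":[-0.0116,-0.0031,0],"spin":0,"grip":0.01}]'; python3 -c "
from h import *
scoop()
for n in('side','top'): snap(n,n+'25');find(n,n+'25')"
```

```text
time_s: 42.75
tool_pos: [0.2391, 0.0568, 0.0792]
orientation: [-0.131, 0.989, -0.02, -0.066]
force: [0.0, 0.6, -0.6]
opening: 0.0212
finger_force: 58.2
t 42.75 tcp [0.2391 0.0568 0.0792] grasp [0.2415 0.0579 0.0978] tilt 7.9 az -155.8 y [-0.261  0.965 -0.022] yaz 105.1
q [-0.39  0.09  0.02  2.52  0.01  0.67  1.46] F [ 0.   0.6 -0.6] open 0.0212 58.2
mouth az -164.9 mouth up 7.14 roll -0.03 origin [0.2316 0.0553 0.0161] lip [0.1502 0.0332 0.0267]
side25 [403. 197.] [34  4 79] rgb [112.  36.  23.] W [ 0.82  -0.191  0.008]
side25 [149. 280.] [11  9 58] rgb [87. 51. 32.] W [0.132 0.043 0.019]
top25 [387.  80.] [ 37  36 250] rgb [94. 14.  8.] W [ 0.831 -0.188  0.02 ]
top25 [254.  99.] [ 7 19 22] rgb [47. 27. 21.] W [0.787 0.12  0.003]
top25 [115. 135.] [ 6  9 15] rgb [37. 22. 17.] W [0.69  0.438 0.002]
top25 [ 98. 161.] [15  4 19] rgb [49. 27. 21.] W [ 0.635  0.477 -0.   ]
top25 [420. 226.] [ 19  22 200] rgb [53. 25. 14.] W [ 0.494 -0.244  0.027]
```

```bash
python3 -m pendant '[{"xyz":[0.004,0.001,-0.002],"spin":0,"grip":0.01},{"xyz":[-0.012,-0.0032,0],"spin":0,"grip":0.01},{"xyz":[-0.008,-0.002,0],"spin":0,"grip":0.01},{"xyz":[0,0,0],"spin":0,"grip":0.01}]'; python3 -c "
from h import *
scoop()
for n in('side',): snap(n,n+'26');find(n,n+'26')"
```

```text
time_s: 43.25
tool_pos: [0.2261, 0.0538, 0.0775]
orientation: [-0.131, 0.989, -0.019, -0.065]
force: [-1.0, 0.5, 4.4]
opening: 0.0213
finger_force: 59.1
t 43.25 tcp [0.2261 0.0538 0.0775] grasp [0.2284 0.0548 0.096 ] tilt 7.75 az -155.8 y [-0.261  0.965 -0.022] yaz 105.1
q [-0.39  0.07  0.01  2.55  0.01  0.66  1.45] F [-1.   0.5  4.4] open 0.0213 59.1
mouth az -164.9 mouth up 6.98 roll -0.05 origin [0.2187 0.0523 0.0144] lip [0.1372 0.0303 0.0247]
side26 [403. 197.] [34  4 78] rgb [112.  37.  23.] W [ 0.82  -0.189  0.008]
side26 [146. 279.] [10 10 55] rgb [90. 52. 33.] W [0.128 0.05  0.02 ]
```

```bash
python3 -m pendant '[{"xyz":[-0.006,-0.0015,0.001],"spin":0,"grip":0.01},{"xyz":[0,0,0.006],"spin":0,"grip":0.01},{"xyz":[-0.002,-0.0005,0.012],"spin":0,"grip":0.01},{"xyz":[-0.012,-0.003,0.015],"spin":0,"grip":0.01},{"xyz":[-0.014,-0.004,0.02],"spin":0,"grip":0.01},{"xyz":[-0.01,-0.003,0.03],"spin":0,"grip":0.01},{"xyz":[-0.006,-0.002,0.03],"spin":0,"grip":0.01},{"xyz":[-0.006,-0.002,0.03],"spin":0,"grip":0.01}]'; python3 -c "
from h import *
scoop()
for n in('side',): snap(n,n+'27');find(n,n+'27')"
```

```text
time_s: 44.1
tool_pos: [0.1731, 0.039, 0.2149]
orientation: [-0.133, 0.989, -0.02, -0.066]
force: [1.0, -0.6, -1.2]
opening: 0.0209
finger_force: 58.8
t 44.1 tcp [0.1731 0.039  0.2149] grasp [0.1755 0.0401 0.2334] tilt 7.9 az -155.8 y [-0.265  0.964 -0.021] yaz 105.4
q [-0.22 -0.38 -0.14  2.48 -0.04  1.18  1.51] F [ 1.  -0.6 -1.2] open 0.0209 58.8
mouth az -164.6 mouth up 7.15 roll -0.07 origin [0.1656 0.0375 0.1518] lip [0.0843 0.0151 0.1623]
side27 [404. 197.] [34  4 99] rgb [111.  31.  20.] W [ 0.822 -0.193  0.009]
```

```bash
python3 -m pendant '[{"xyz":[-0.01,-0.002,0.03],"spin":0,"grip":0.01},{"xyz":[-0.02,-0.005,0.03],"spin":0,"grip":0.01},{"xyz":[-0.03,-0.007,0.03],"spin":0,"grip":0.01},{"xyz":[-0.03,-0.007,0.03],"spin":0,"grip":0.01}]'; python3 -c "
from h import *
scoop()
for n in('side',): snap(n,n+'28');find(n,n+'28')"
```

```text
time_s: 44.55
tool_pos: [0.1656, 0.0379, 0.2454]
orientation: [-0.124, 0.987, -0.022, -0.1]
force: [5.4, 2.9, -0.7]
opening: 0.021
finger_force: 59.1
t 44.55 tcp [0.1656 0.0379 0.2454] grasp [0.1691 0.0391 0.2637] tilt 11.73 az -160.7 y [-0.248  0.969 -0.018] yaz 104.4
q [-0.19 -0.39 -0.15  2.41 -0.05  1.32  1.52] F [ 5.4  2.9 -0.7] open 0.021 59.1
mouth az -165.7 mouth up 11.02 roll -0.26 origin [0.1538 0.0356 0.1829] lip [0.073  0.0149 0.1992]
side28 [404. 197.] [34  4 99] rgb [110.  31.  20.] W [ 0.823 -0.194  0.01 ]
```

```bash
python3 -m pendant '[{"xyz":[0.0028,-0.0011,0],"spin":0,"grip":0.01},{"xyz":[0.0055,-0.0023,0.002],"spin":0,"grip":0.01},{"xyz":[0.0083,-0.0034,0.002],"spin":0,"grip":0.01},{"xyz":[0.011,-0.0046,0],"spin":0,"grip":0.01},{"xyz":[0.0139,-0.0057,0],"spin":0,"grip":0.01},{"xyz":[0.0166,-0.0069,0],"spin":0,"grip":0.01},{"xyz":[0.0194,-0.008,0],"spin":0,"grip":0.01},{"xyz":[0.0222,-0.0092,0],"spin":0,"grip":0.01}]'>/dev/null
python3 -m pendant '[{"xyz":[0.025,-0.0103,0],"spin":0,"grip":0.01},{"xyz":[0.0277,-0.0115,0],"spin":0,"grip":0.01},{"xyz":[0.0305,-0.0126,0],"spin":0,"grip":0.01},{"xyz":[0.0323,-0.0134,0],"spin":0,"grip":0.01},{"xyz":[0.0323,-0.0134,0],"spin":0,"grip":0.01},{"xyz":[0.0323,-0.0134,-0.005],"spin":0,"grip":0.01},{"xyz":[0.0323,-0.0134,-0.005],"spin":0,"grip":0.01},{"xyz":[0.0323,-0.0134,-0.005],"spin":0,"grip":0.01}]'
python3 -c "
from h import *
scoop()
for n in('side',): snap(n,n+'29');find(n,n+'29')"
```

```text
time_s: 46.2
tool_pos: [0.5107, -0.1037, 0.2326]
orientation: [-0.132, 0.986, -0.021, -0.101]
force: [-0.2, -0.7, -1.0]
opening: 0.0212
finger_force: 58.9
t 46.2 tcp [ 0.5107 -0.1037  0.2326] grasp [ 0.5143 -0.1024  0.2509] tilt 11.85 az -160.5 y [-0.264  0.964 -0.015] yaz 105.3
q [-0.02  0.34  0.14  1.75  0.05  1.25  1.93] F [-0.2 -0.7 -1. ] open 0.0212 58.9
mouth az -164.7 mouth up 11.16 roll -0.41 origin [ 0.4988 -0.106   0.1701] lip [ 0.4183 -0.128   0.1866]
side29 [302. 183.] [10  9 71] rgb [65. 39. 25.] W [ 0.461 -0.102  0.178]
side29 [404. 197.] [34  4 99] rgb [111.  31.  20.] W [ 0.822 -0.194  0.009]
```

```bash
python3 -m pendant '[{"xyz":[0.0037,-0.0015,0],"spin":0,"grip":0.01},{"xyz":[0.0074,-0.0031,0],"spin":0,"grip":0.01},{"xyz":[0.011,-0.0046,0],"spin":0,"grip":0.01},{"xyz":[0.0148,-0.0062,-0.003],"spin":0,"grip":0.01},{"xyz":[0.0184,-0.0077,-0.005],"spin":0,"grip":0.01},{"xyz":[0.0221,-0.0093,-0.007],"spin":0,"grip":0.01},{"xyz":[0.0258,-0.0108,-0.009],"spin":0,"grip":0.01},{"xyz":[0.0277,-0.0116,-0.01],"spin":0,"grip":0.01}]'>/dev/null
python3 -m pendant '[{"xyz":[0.0277,-0.0116,-0.012],"spin":0,"grip":0.01},{"xyz":[0.0277,-0.0116,-0.012],"spin":0,"grip":0.01},{"xyz":[0.0258,-0.0108,-0.01],"spin":0,"grip":0.01},{"xyz":[0.02,-0.0085,-0.006],"spin":0,"grip":0.01},{"xyz":[0,0,0],"spin":0,"grip":0.01},{"xyz":[0,0,0],"spin":0,"grip":0.01}]'
python3 -c "
from h import *
scoop()
for n in('side','top'): snap(n,n+'30');find(n,n+'30')
d=np.load('pics/top30.npz');W=world('top',d['d']);v,u=np.mgrid[:384,:512]
m=(u>385)&(u<470)&(v>150)&(v<255)&(W[...,2]>.055)&(W[...,2]<.072)
print(cv2.minEnclosingCircle((W[m][:,:2]*1000).astype(np.float32)))"
```

```text
time_s: 47.65
tool_pos: [0.741, -0.1998, 0.1593]
orientation: [-0.131, 0.986, -0.021, -0.101]
force: [-0.1, -0.3, -2.2]
opening: 0.0212
finger_force: 59.4
t 47.65 tcp [ 0.741  -0.1998  0.1593] grasp [ 0.7446 -0.1986  0.1776] tilt 11.82 az -160.7 y [-0.263  0.965 -0.015] yaz 105.3
q [ 0.11  0.86  0.15  1.07 -0.01  1.4   2.05] F [-0.1 -0.3 -2.2] open 0.0212 59.4
mouth az -164.7 mouth up 11.12 roll -0.45 origin [ 0.7291 -0.2021  0.0969] lip [ 0.6487 -0.2241  0.1133]
side30 [389. 183.] [ 8  8 51] rgb [65. 38. 25.] W [ 0.709 -0.192  0.103]
side30 [418. 197.] [ 8  3 24] rgb [117.  37.  26.] W [ 0.849 -0.222  0.01 ]
top30 [386.  80.] [ 34  35 281] rgb [91. 13.  7.] W [ 0.829 -0.184  0.02 ]
top30 [196.  89.] [ 9  7 17] rgb [32. 19. 13.] W [0.797 0.249 0.034]
top30 [181. 100.] [ 9  9 22] rgb [33. 20. 14.] W [0.775 0.288 0.021]
top30 [403. 112.] [ 9  8 31] rgb [26. 12.  8.] W [ 0.72  -0.186  0.109]
top30 [418. 221.] [12 11 86] rgb [34. 16.  9.] W [ 0.505 -0.238  0.026]
top30 [424. 233.] [12 10 76] rgb [34. 16. 10.] W [ 0.479 -0.25   0.027]
((528.16748046875, -253.59754943847656), 65.14435577392578)
```

```bash
python3 -m pendant '[{"xyz":[-0.0174,-0.0047,0],"spin":0,"grip":0.01},{"xyz":[-0.0309,-0.0084,0],"spin":0,"grip":0.01},{"xyz":[-0.0434,-0.0119,0],"spin":0,"grip":0.01},{"xyz":[-0.0434,-0.0119,0],"spin":0,"grip":0.01},{"xyz":[0.048,0.0132,0],"spin":0,"grip":0.01},{"xyz":[0.048,0.0132,0],"spin":0,"grip":0.01},{"xyz":[0.023,0.006,0],"spin":0,"grip":0.01},{"xyz":[0,0,0],"spin":0,"grip":0.01}]';python3 -c "
from h import *
for n in('side','top'): snap(n,n+'31');find(n,n+'31')
scoop()"
```

```text
time_s: 48.55
tool_pos: [0.7271, -0.2014, 0.1598]
orientation: [-0.133, 0.986, -0.021, -0.1]
force: [-0.1, 0.1, -2.8]
opening: 0.0207
finger_force: 59.8
side31 [417. 197.] [ 9  3 26] rgb [116.  36.  24.] W [ 0.849 -0.221  0.009]
side31 [357. 247.] [ 9 10 68] rgb [79. 47. 31.] W [ 0.525 -0.225  0.024]
top31 [386.  80.] [ 37  36 286] rgb [93. 13.  7.] W [ 0.831 -0.186  0.021]
top31 [172. 100.] [ 5  6 13] rgb [30. 18. 12.] W [0.768 0.303 0.043]
top31 [407. 210.] [ 8 12 61] rgb [33. 15.  8.] W [ 0.528 -0.216  0.028]
top31 [418. 221.] [12 12 81] rgb [32. 14.  8.] W [ 0.505 -0.239  0.027]
top31 [424. 233.] [12 10 68] rgb [34. 16. 10.] W [ 0.479 -0.251  0.027]
t 48.65 tcp [ 0.7247 -0.2039  0.1602] grasp [ 0.7283 -0.2027  0.1785] tilt 11.78 az -160.6 y [-0.264  0.965 -0.015] yaz 105.3
q [ 0.11  0.82  0.15  1.13 -0.    1.37  2.06] F [-1.2 -0.4 -1.2] open 0.0211 59.8
mouth az -164.7 mouth up 11.08 roll -0.43 origin [ 0.7129 -0.2062  0.0977] lip [ 0.6324 -0.2282  0.114 ]
```

```bash
python3 -m pendant '[{"xyz":[0,0,-0.025],"spin":0,"grip":0.01},{"xyz":[0,0,-0.025],"spin":0,"grip":0.01},{"xyz":[0,0,-0.02],"spin":0,"grip":0.01},{"xyz":[0,0,-0.008],"spin":0,"grip":0.01},{"xyz":[0,0,-0.002],"spin":0,"grip":0.01},{"xyz":[0,0,0],"spin":0,"grip":0.01}]'
```

```text
time_s: 49.25
tool_pos: [0.7251, -0.2044, 0.0806]
orientation: [-0.131, 0.986, -0.021, -0.1]
force: [0.9, 0.1, -1.9]
opening: 0.0208
finger_force: 59.8
```

```bash
python3 -m pendant '[{"xyz":[0,0,-0.0015],"spin":0,"grip":0.01},{"xyz":[0,0,-0.0015],"spin":0,"grip":0.01},{"xyz":[0,0,-0.0015],"spin":0,"grip":0.01}]'; python3 -m pendant '[{"xyz":[0,0,0],"spin":0,"grip":0.05},{"xyz":[0,0,0],"spin":0,"grip":0.06},{"xyz":[0,0,0],"spin":0,"grip":0.06},{"xyz":[0.006,0.0015,0.03],"spin":0,"grip":0.06},{"xyz":[0.008,0.002,0.04],"spin":0,"grip":0.06},{"xyz":[0.008,0.002,0.04],"spin":0,"grip":0.06}]'; python3 -c "
from h import *
for n in('side','top'): snap(n,n+'32')
find('top','top32')
d=np.load('pics/side32.npz');W=world('side',d['d'])
c=np.array([.717,-.206]);r=np.hypot(W[...,0]-c[0],W[...,1]-c[1])
m=(r<.045)&(W[...,2]>.06)&(W[...,2]<.125);print('handle',m.sum(),W[m].min(0),W[m].max(0))
h=np.array([-.965,-.264]);l=np.array([.264,-.965]);P=W[...,:2]-c
a=P@h;b=P@l
for k in(.01,.03,.05,.07): 
    q=(abs(a-k)<.006)&(abs(b)<.03)&(W[...,2]<.05);print(k,q.sum(),np.nanmedian(W[q][:,2]) if q.sum() else None)
tool()"
```

```text
time_s: 49.55
tool_pos: [0.726, -0.2048, 0.0778]
orientation: [-0.131, 0.986, -0.022, -0.099]
force: [-2.5, -0.7, 26.0]
opening: 0.0211
finger_force: 63.6
time_s: 50.15
tool_pos: [0.7468, -0.1986, 0.1865]
orientation: [-0.131, 0.986, -0.021, -0.101]
force: [0.1, 0.2, 0.6]
opening: 0.06
finger_force: 0.0
top32 [386.  79.] [ 36  35 303] rgb [91. 13.  7.] W [ 0.831 -0.186  0.021]
top32 [190.  97.] [ 6  5 13] rgb [33. 19. 12.] W [0.787 0.268 0.01 ]
top32 [170. 105.] [ 7  6 15] rgb [31. 18. 13.] W [0.762 0.311 0.023]
top32 [282. 106.] [22  7 23] rgb [55. 32. 23.] W [0.772 0.054 0.   ]
top32 [104. 160.] [31  8 32] rgb [54. 32. 24.] W [ 0.637  0.464 -0.   ]
top32 [406. 218.] [ 5  9 22] rgb [35. 18. 11.] W [ 0.511 -0.215  0.027]
top32 [420. 226.] [ 18  22 157] rgb [33. 16. 10.] W [ 0.496 -0.245  0.027]
handle 218 [ 0.69967714 -0.22183273  0.06013924] [ 0.74283643 -0.1942607   0.10560937]
0.01 68 0.001192145143671004
0.03 63 0.0014350810674481852
0.05 27 0.0017870075847367078
0.07 0 None
t 50.25 tcp [ 0.7497 -0.1988  0.1917] grasp [ 0.7532 -0.1975  0.21  ] tilt 11.36 az -159.4 y [-0.264  0.964 -0.019] yaz 105.3
q [ 0.11  0.84  0.15  1.02 -0.01  1.45  2.05] F [-0.3 -0.7  0.2] open 0.0601 0.0
```

Scoop floor is flat at 1.5 mm, its handle top is at 0.105 m, and the three knobs are in the round tin, so I'm handing in.

```bash
python3 -m pendant '[{"xyz":[0,0,0.03],"spin":0,"grip":0.06},{"xyz":[0,0,0],"spin":0,"grip":0.06},{"xyz":[0,0,0],"spin":0,"grip":0.06}]'>/dev/null; python3 -c "
from bench import robot
print(robot.hand_in())"
```

```text
the job is handed in; nothing more can be done
None
```

All three knobs are in the round tin and the scoop stands level on the bench, handed in at about 50.6 s. One knob fell onto the bench mid-carry and I re-scooped it, and one set-down briefly read about 102 N at the wrist, so the true peak there is unknown.

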